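# Clip the pottery tools into the spring rack

### The arm

A 6-joint arm with a two-finger parallel gripper is mounted at the origin on the work surface. World frame = base frame: x ahead of the robot, y to its left, z up, the work surface at z = 0. Lengths are in m, angles in rad, forces in N, time in s.
With the tool pointing down it reaches from about 0.25 to 0.725 m from the base axis. Payload 4 kg.
Tool frame: the origin (TCP) lies at the very end of the fingers, on their centre line; the grasp point (between the pads) lies 19 mm behind it; x points along the fingers, y is the direction in which the jaws open and shut, and the axes are right-handed (so a half turn about x gives the same grasp; the last joint's range is limited). The gripper opens to 85 mm and grips with 20 to 120 N. Pads are 22 mm wide; open, the fingers measure 114 mm over their backs; the gripper's body (76 mm by 85 mm) begins 54 mm behind the grasp point. The pads swing forward as they close: fully open they stand 13 mm farther back than shut.
Start: joints at [1.26, 0.241, 0.005, 1.335, 0, 1.571], TCP at [0.153, 0.476, 0.231] pointing down, gripper open.
Joint ranges: [-2.72, 2.72], [-1.05, 1.87], [-1.09, 1.28], [-1.99, 2.15], [-1.42, 1.44], [-3.14, 3.14]. Speed limits (rad/s): [2.79, 2.79, 3.14, 3.14, 3.14, 3.14].

### API

Orientations are given as a unit quaternion [x, y, z, w].
In Python, from workcell import get_obs, camera, job_done gives the robot as it stands. The module is installed in compiled form; this text tells all that it offers.
- The arm moves only by the tool arm_command, never from a script. Its argument "motion" is a list of rows, each an object of numbers: "x", "y", "z": the shift along the tool's x, y, z in m; "roll": the turn about the tool's x in rad; "fingers": the opening, from 0 (shut) to 1 (fully open). A call has 1 to 20 rows; each row shifts and turns the pose as measured when the row begins, along the tool's axes as they then stand; what a row does not reach is not made up. A row lasts 1/12 s, in which the tool goes at most 41.7 mm and 7.16 degrees, less where a joint would pass 70% of its speed; a pose out of reach is approached as far as the arm can. A call is refused whole if a number of a shift passes 0.0417 or a number of a turn 0.125, either way. A call with a gripper value outside its range is refused whole. The fingers move at their own pace and stop on an object; the grip force is fixed at half the most. Time passes only in rows, so rows that do not move let the fingers close. It gives the time, the measured TCP pose, the force and the opening at its end, in the units of the state.
- get_obs(): the state, without advancing time (a new reading comes with each control period).
- camera(name): name is "scene" or "top" or "wrist"; returns a dict with "frame" (480x640x3 uint8, red, green, blue), "intrinsics" (3x3 intrinsics, pixels), "rvec" (rotation vector, rad) and "tvec" (3), from world to camera coordinates, as OpenCV has them. Camera axes: x right, y down, z forward; pixel columns grow to the right and rows downward; lengths in m; the calibration is good to about 2 mm. The wrist camera is an equidistant fisheye: a pixel r from the principal point sees the ray r / f radians off the axis. A picture is of the moment at which its call begins. There is no depth.
- job_done(): hands the job in, once; it reports no verdict.
The state is a dict: "clock": time; "joint_pos": joint angles; "joint_vel": joint speeds; "tau": joint torques, N m; "eef_pos": TCP position; "tool_rot": TCP orientation; "ft_force": force on the tool from outside, world axes, zero at the start; "ft_torque": the same for the moment, N m; "grip_width": finger opening in m.
Only numpy, scipy, OpenCV 4.12 (cv2) and the standard library are available. Lean on these libraries where they do the work, as an engineer would, in place of code of your own. Each camera call takes 0.05 s, during which the arm holds its last target.

### The job

Put the blue and the yellow pottery tool away in the rack: press each handle down into the spring clips of the bay of its own colour until it has snapped fully home in both clips, with the plain butt end up against that bay's end stop. Do not disturb the red tool, the little jar or the clay bowl, and let go of everything at the end.

Things in the scene. Friction and masses are not known exactly. Their poses are not given: they have to be found in the camera images.
- blue_tool_mid (a point): blue round straight handle with a wire loop on a brass ferrule (a clay-trimming tool, about 70 g); handle 24 mm in diameter, 150 mm long with domed ends. The point is the middle of the handle, on its axis; x runs along the handle towards the working end, which reaches 54 mm or less past the handle's end.
- blue_tool_butt (a point): the butt (plain domed end) of the blue handle: its last point on the axis, 75 mm behind the middle (the handle's -x end).
- yellow_tool_mid (a point): yellow round straight handle with a steel needle on a brass ferrule (a needle tool, about 45 g); handle 18 mm in diameter, 150 mm long with domed ends. The point is the middle of the handle, on its axis; x runs along the handle towards the working end, which reaches 54 mm or less past the handle's end.
- yellow_tool_butt (a point): the butt (plain domed end) of the yellow handle: its last point on the axis, 75 mm behind the middle (the handle's -x end).
- bay_blue_seat (a point): blue bay of the rack (blue saddles and end stop): where the middle of its 24 mm handle lies when home, 28 mm above the grey plate, 50 above the table. x runs away from the end stop, z up. At x = -42 and +42 mm stands a clip: a pair of steel spring fingers, 14 mm wide, tips 17 mm above this point. Pressed straight down with about 9 N in all, the handle snaps in, onto rigid saddles.
- bay_blue_stop (a point): middle of the face of the blue bay's upright end stop, at handle-axis height, 75 mm from the seat point towards -x; same axes. The stop is 58 mm wide and reaches 16 mm above this point. A clipped handle can be slid along x, through the clips, with a few newtons.
- bay_yellow_seat (a point): yellow bay of the rack (yellow saddles and end stop): where the middle of its 18 mm handle lies when home, 28 mm above the grey plate, 50 above the table. x runs away from the end stop, z up. At x = -42 and +42 mm stands a clip: a pair of steel spring fingers, 14 mm wide, tips 16 mm above this point. Pressed straight down with about 9 N in all, the handle snaps in, onto rigid saddles.
- bay_yellow_stop (a point): middle of the face of the yellow bay's upright end stop, at handle-axis height, 75 mm from the seat point towards -x; same axes. The stop is 58 mm wide and reaches 16 mm above this point. A clipped handle can be slid along x, through the clips, with a few newtons.
- red_tool_mid (a point): red round handle, 20 mm by 150 mm, of a knife tool already clipped in the red bay; the point is its middle. Leave alone. The rack's three bays lie parallel, 64 mm apart, in any order.
- bat: white square board, 270 x 270 x 10 mm, fixed; origin at the centre of its underside. On it stand two fixed wooden tool rests, each with two V-notched posts 104 mm apart (10 mm thick, 94 mm clear between them), in which the blue and yellow handles lie level, axis 46 mm above the table and 30 mm above the rest's base. A handle may lie up to 10 mm off-centre lengthwise.
- rack: plywood base of the rack, 210 (x) x 200 (y) x 14 mm, fixed; origin at the centre of its underside; it carries the three bays.
- glaze_jar: small amber jar, 32 mm in diameter, 46 mm high, standing on the white board between the rests; origin at the centre of its underside. Leave alone.
- pot: clay-coloured open bowl, 110 mm in diameter at the rim, 55 mm high, on a fixed metal banding wheel 130 mm in diameter, 58 mm high; origin at the centre of its underside. Leave alone.
There are look-alikes about, which are no part of the job. Of the things that look like the part that bears yellow_tool_mid, the larger one is meant.

How it is judged:
By the outcome, as a careful person would: the job done as asked, in the order asked, and still so for the second after the job is handed in, with the robot touching nothing.
It also fails if it takes over 72 s, if anything falls off the work surface, if the arm or the gripper's body presses on something with over 40 N, if the wrist force passes 120 N, or if a joint passes its speed limit or range.

## Working session

There is one attempt and no reset: what is moved stays moved. The work goes in short steps, Python scripts to look and compute and a tool call to move; the robot and the scene stay as the last step left them, time stands still between calls to the robot, and variables do not carry over. Pictures are saved under pics/ and viewed, and the job is handed in when it is done.

Besides the shell and the picture viewer there is one more tool, called after ">>>" by a JSON object that holds its "op" and its "data", one argument or row to a line. arm_command: Moves the arm, as the interface text tells. Its arguments: {"type":"object","properties":{"motion":{"type":"array","items":{"type":"object","properties":{"x":{"type":"number"},"y":{"type":"number"},"z":{"type":"number"},"roll":{"type":"number"},"fingers":{"type":"number"}}}}},"required":["motion"]}

```bash
mkdir -p pics; cat > h.py <<'E'
import numpy as np, cv2, pickle
from workcell import get_obs, camera, job_done
def snap(n,tag):
    c=camera(n); pickle.dump(c,open(f'pics/{tag}.pkl','wb')); cv2.imwrite(f'pics/{tag}.png',c['frame'][:,:,::-1]); return c
def load(tag): return pickle.load(open(f'pics/{tag}.pkl','rb'))
def ray(c,u,v,fish=False):
    K=np.array(c['intrinsics']);R,_=cv2.Rodrigues(np.array(c['rvec'],float));t=np.array(c['tvec'],float).ravel()
    x=(u-K[0,2])/K[0,0];y=(v-K[1,2])/K[1,1]
    if fish:
        r=np.hypot(x,y); d=np.array([np.sin(r)*x/max(r,1e-9),np.sin(r)*y/max(r,1e-9),np.cos(r)])
    else: d=np.array([x,y,1.])
    return -R.T@t, R.T@d
def onz(c,u,v,z,fish=False):
    o,d=ray(c,u,v,fish); return o+d*(z-o[2])/d[2]
def proj(c,P):
    K=np.array(c['intrinsics']);return cv2.projectPoints(np.array(P,float).reshape(-1,3),np.array(c['rvec'],float),np.array(c['tvec'],float),K,None)[0].reshape(-1,2)
E
python3 - <<'E'
from h import *
for n in ('scene','top','wrist'):
    c=snap(n,n+'0'); o,d=ray(c,320,240); print(n,c['intrinsics'],o,d)
o=get_obs(); print(o)
E
```

```text
scene [[469.87466061   0.         321.55559424]
 [  0.         469.87466061 235.44161321]
 [  0.           0.           1.        ]] [0.95094523 0.23411597 0.82644952] [-0.47977757 -0.26227946 -0.83733389]
top [[612.28662277   0.         321.65089449]
 [  0.         612.28662277 236.01920599]
 [  0.           0.           1.        ]] [3.50990335e-01 4.35228847e-04 1.36669351e+00] [ 0.1029926  -0.0068799  -0.99468323]
wrist [[371.64829954   0.         316.31922164]
 [  0.         371.64829954 247.53185677]
 [  0.           0.           1.        ]] [0.077725   0.5008816  0.37180837] [ 0.27999962 -0.08147965 -0.95680201]
{'clock': 0.15, 'joint_pos': array([ 1.26000640e+00,  2.41237257e-01,  4.02287762e-03,  1.33521114e+00,
       -6.95885994e-06,  1.57080781e+00]), 'joint_vel': array([-0.0004608 , -0.00393385,  0.00350647,  0.00024149, -0.00149834,
       -0.00177687]), 'tau': array([-4.05415576e-04, -3.72634399e+01,  2.52638286e+01,  1.23427872e-02,
       -2.69335948e-05,  7.23713356e-06]), 'eef_pos': array([0.15275787, 0.47557991, 0.23061468]), 'tool_rot': array([ 0.10887366,  0.69867234, -0.11001256,  0.69849891]), 'ft_force': array([ 0.08461043, -1.01757451, -0.44997123]), 'ft_torque': array([ 0.01497231,  0.02307982, -0.04248729]), 'grip_width': 0.0852921632562676}
```

View pics/top0.png

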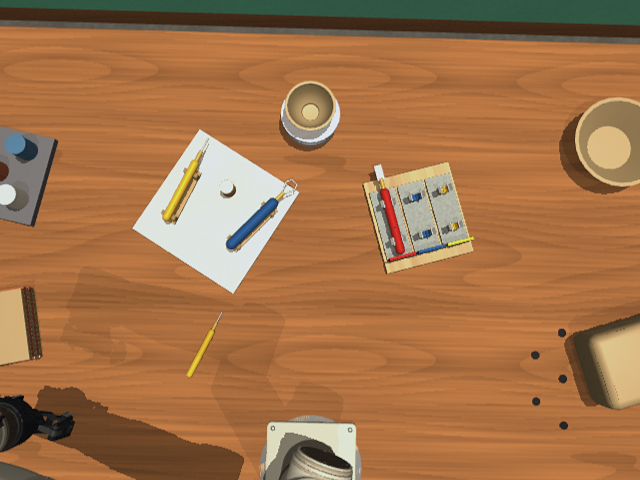

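View pics/scene0.png

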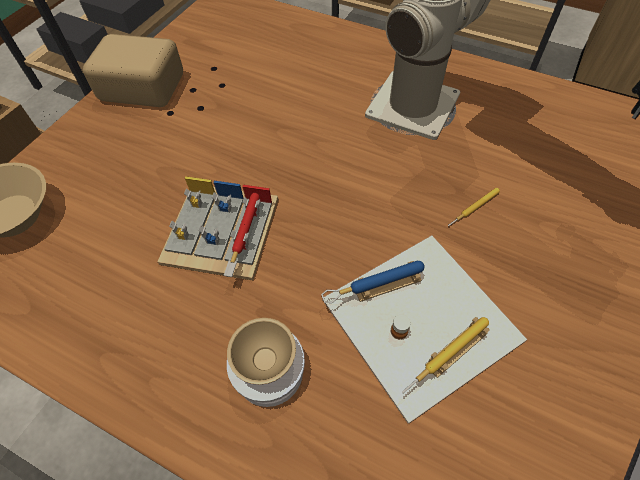

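View pics/wrist0.png

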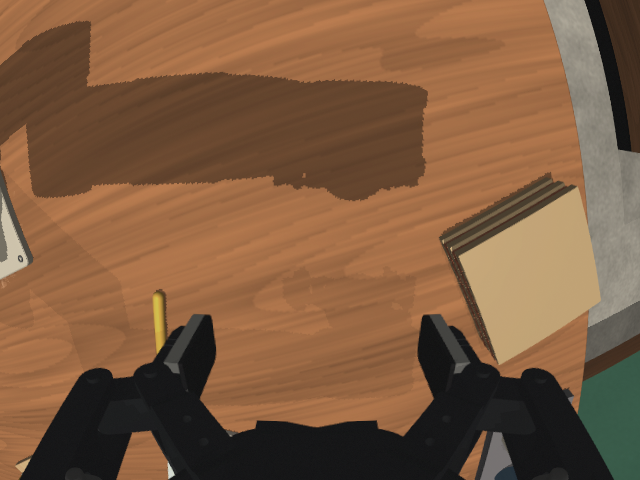

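```bash
cat > seg.py <<'E'
from h import *
def masks(c):
    hsv=cv2.cvtColor(c['frame'],cv2.COLOR_RGB2HSV)
    return {'blue':cv2.inRange(hsv,(100,120,40),(125,255,255)),'yellow':cv2.inRange(hsv,(20,170,100),(30,255,255)),'red':(cv2.inRange(hsv,(0,190,80),(4,255,255))|cv2.inRange(hsv,(176,190,80),(180,255,255)))}
E
python3 - <<'E'
from seg import *
for n in ('top0','scene0'):
    c=load(n)
    for k,m in masks(c).items():
        N,l,s,ce=cv2.connectedComponentsWithStats(m)
        for i in range(1,N):
            if s[i,4]>15:
                ys,xs=np.where(l==i); p=np.c_[xs,ys].astype(float); mu=p.mean(0); w,v=np.linalg.eigh(np.cov(p.T)); a=v[:,1]; q=(p-mu)@a; e1=mu+a*q.min(); e2=mu+a*q.max(); r=(p-mu)@v[:,0]
                P=[onz(c,*e,0.046) for e in (e1,mu,e2)]
                print(n,k,s[i,4],mu.round(1),e1.round(1),e2.round(1),'wid',np.ptp(r).round(1),[x[:2].round(4) for x in P], np.linalg.norm(P[0]-P[2]).round(4))
E
python3 - <<'E'
import cv2
a=cv2.imread('pics/top0.png')
cv2.imwrite('pics/crop_bat.png',cv2.resize(a[120:390,120:320],None,fx=2.2,fy=2.2,interpolation=cv2.INTER_CUBIC))
cv2.imwrite('pics/crop_rack.png',cv2.resize(a[150:285,350:490],None,fx=4,fy=4,interpolation=cv2.INTER_CUBIC))
b=cv2.imread('pics/scene0.png')
cv2.imwrite('pics/crop_rack_s.png',cv2.resize(b[165:290,150:290],None,fx=4.5,fy=4.5,interpolation=cv2.INTER_CUBIC))
E
```

```text
top0 blue 20 [ 33.9 153.8] [ 37.6 148. ] [ 30.2 159.7] wid 3.4 [array([0.6754, 0.6151]), array([0.6621, 0.6221]), array([0.6487, 0.6293])] 0.0302
top0 blue 39 [416.  196.9] [419. 195.] [413.2 198.7] wid 6.1 [array([ 0.5921, -0.2231]), array([ 0.5877, -0.2166]), array([ 0.5835, -0.2105])] 0.0153
top0 blue 648 [251.6 223.1] [275.6 199.6] [227.6 246.6] wid 9.9 [array([0.574 , 0.0903]), array([0.5211, 0.1406]), array([0.4685, 0.1907])] 0.1457
top0 blue 38 [426.2 233.4] [429.2 231.2] [423.  235.6] wid 5.9 [array([ 0.5127, -0.2458]), array([ 0.5078, -0.2393]), array([ 0.5027, -0.2325])] 0.0167
top0 blue 70 [430.8 248.9] [444.1 245.2] [416.9 252.7] wid 3.0 [array([ 0.4829, -0.2783]), array([ 0.4743, -0.2495]), array([ 0.4652, -0.2194])] 0.0616
top0 yellow 474 [180.2 190.2] [196.4 159.7] [164.6 219.8] wid 8.3 [array([0.6583, 0.2667]), array([0.5894, 0.2987]), array([0.5236, 0.3294])] 0.1486
top0 yellow 28 [444.5 189.7] [444.6 186.9] [444.3 193.1] wid 5.1 [array([ 0.6114, -0.2793]), array([ 0.6053, -0.2791]), array([ 0.5978, -0.2788])] 0.0136
top0 yellow 27 [454.8 225.9] [454.5 223.1] [455.2 
[... 1386 characters left out ...]
array([ 0.5277, -0.3058]), array([ 0.5313, -0.297 ]), array([ 0.5348, -0.2885])] 0.0187
scene0 yellow 34 [179.2 232. ] [177.3 228.3] [180.8 235.1] wid 5.8 [array([ 0.6066, -0.2829]), array([ 0.6122, -0.2741]), array([ 0.617 , -0.2667])] 0.0193
scene0 yellow 422 [456.8 345.5] [487.2 319.2] [428.1 370.4] wid 10.8 [array([0.5222, 0.3317]), array([0.5928, 0.2988]), array([0.6557, 0.2694])] 0.1473
scene0 red 55 [255.4 187.3] [268.1 189.2] [242.9 185.5] wid 2.0 [array([ 0.437, -0.169]), array([ 0.4447, -0.1962]), array([ 0.4522, -0.2231])] 0.0562
scene0 red 496 [245.6 222. ] [255.7 192.2] [235.4 251.8] wid 9.1 [array([ 0.456 , -0.1887]), array([ 0.5318, -0.1667]), array([ 0.6016, -0.1464])] 0.1516
```

View pics/crop_bat.png

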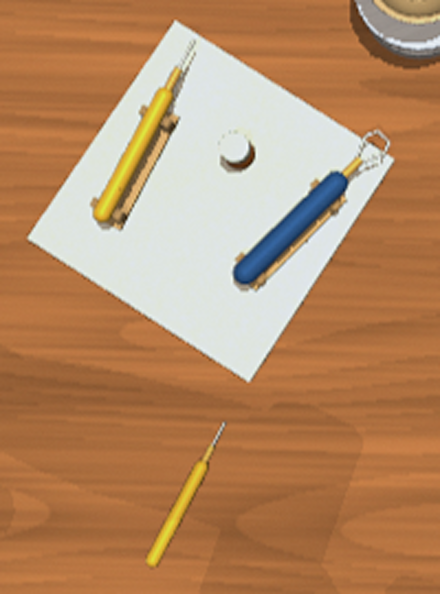

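View pics/crop_rack.png

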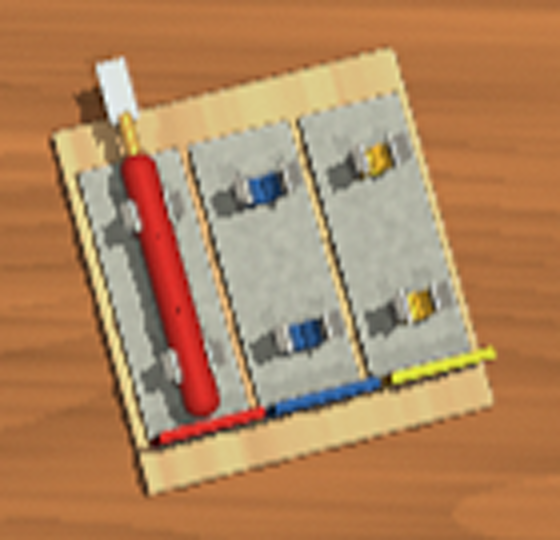

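View pics/crop_rack_s.png

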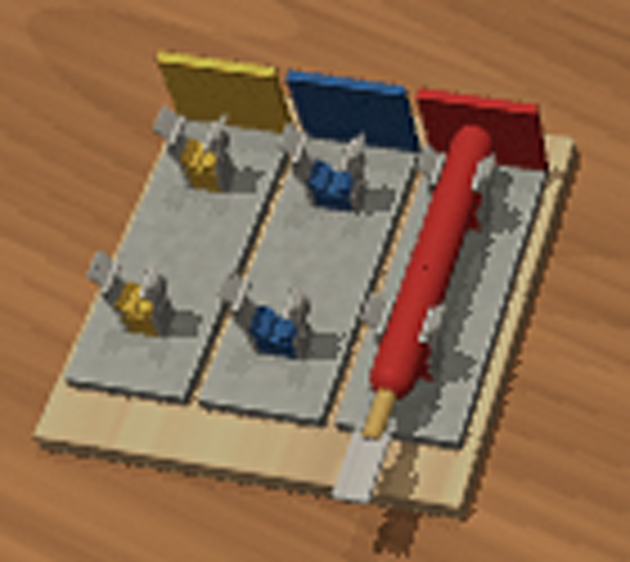

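Yellow candidates in top0: (180,190), on the board rest, about 149 mm long with fat handle; and (200,353), lying loose on the table, about 110 mm. The first is the larger and matches 150 mm, as the enlarged crop confirms. The rack bays, seen left to right in the top view, are red (392,221), blue (421,215) and yellow (450,208), with the stops on the robot's side.

```bash
cat >> h.py <<'E'
from scipy.spatial.transform import Rotation as Ro
def axes(): 
    o=get_obs(); return o,Ro.from_quat(o['tool_rot']).as_matrix()
def rel(P,yawjaw=None):
    """shift in tool axes to bring TCP to P after roll aligning tool z's yaw so jaw(y) is at yawjaw deg (mod 180)"""
    o,R=axes(); y=np.degrees(np.arctan2(R[1,1],R[0,1])); roll=0
    if yawjaw is not None:
        d=(yawjaw-y+90)%180-90   # world ccw
        roll=-d*np.sign(-R[2,0]); 
    R2=R@Ro.from_rotvec([np.radians(roll),0,0]).as_matrix()
    print('pos',o['eef_pos'].round(4),'jawyaw',y.round(2),'xaxis',R[:,0].round(3),'F',o['ft_force'].round(1),'T',o['ft_torque'].round(2),'w',round(o['grip_width'],4),'t',round(o['clock'],2),'q',o['joint_pos'].round(2))
    print('roll',np.radians(roll).round(4),'shift before roll',(R.T@(np.array(P)-o['eef_pos'])).round(4),'after roll',(R2.T@(np.array(P)-o['eef_pos'])).round(4))
E
python3 - <<'E'
from h import *
o,R=axes(); print(R.round(3)); c=load('wrist0'); C,d=ray(c,316.3,247.5); print('cam in tool',R.T@(C-o['eef_pos']),'axis',R.T@d)
rel([.55,-.20,.25],15.8+90)
rel([.521,.1405,.15],-43.6+90)
E
```

```text
[[-0.     0.306  0.952]
 [-0.002  0.952 -0.306]
 [-1.    -0.002  0.   ]]
cam in tool [-0.14119592  0.00091274 -0.07917478] axis [ 9.50519468e-01 -3.67422713e-04  3.10664798e-01]
pos [0.1528 0.4756 0.2306] jawyaw 72.19 xaxis [-0.    -0.002 -1.   ] F [ 0.1 -1.  -0.4] T [ 0.01  0.02 -0.04] w 0.0853 t 0.15 q [ 1.26  0.24  0.    1.34 -0.    1.57]
roll -0.5866 shift before roll [-0.0185 -0.5218  0.5848] after roll [-0.0185 -0.7582  0.1983]
pos [0.1528 0.4756 0.2306] jawyaw 72.19 xaxis [-0.    -0.002 -1.   ] F [ 0.1 -1.  -0.4] T [ 0.01  0.02 -0.04] w 0.0853 t 0.15 q [ 1.26  0.24  0.    1.34 -0.    1.57]
roll 0.4502 shift before roll [ 0.081  -0.2063  0.4531] after roll [0.081  0.0114 0.4977]
```

>>> {"op": "arm_command", "data": {
  "motion": [
    {"roll":-0.1173,"x":-0.004},
    {"roll":-0.1173,"x":-0.004},
    {"roll":-0.1173,"x":-0.004},
    {"roll":-0.1173,"x":-0.004},
    {"roll":-0.1173,"x":-0.004},
    {"y":-0.038,"z":0.0105},
    {"y":-0.038,"z":0.0105},
    {"y":-0.038,"z":0.0105},
    {"y":-0.038,"z":0.0105},
    {"y":-0.038,"z":0.0105},
    {"y":-0.038,"z":0.0105},
    {"y":-0.038,"z":0.0105},
    {"y":-0.038,"z":0.0105},
    {"y":-0.038,"z":0.0105},
    {"y":-0.038,"z":0.0105},
    {"y":-0.038,"z":0.0105},
    {"y":-0.038,"z":0.0105},
    {"y":-0.038,"z":0.0105},
    {"y":-0.038,"z":0.0105},
    {"y":-0.038,"z":0.0105}
  ]
}}

```text
schema error: expected keys x, y, z, roll, fingers
```

```bash
python3 - <<'E'
from h import *
rel([.57,-.22,.27],105.8)
E
```

```text
pos [0.1528 0.4756 0.2306] jawyaw 72.19 xaxis [-0.    -0.002 -1.   ] F [ 0.1 -1.  -0.4] T [ 0.01  0.02 -0.04] w 0.0853 t 0.15 q [ 1.26  0.24  0.    1.34 -0.    1.57]
roll -0.5866 shift before roll [-0.0385 -0.5347  0.61  ] after roll [-0.0385 -0.783   0.2121]
```

>>> {"op": "arm_command", "data": {
  "motion": [
    {"x":-0.004,"y":0,"z":0,"roll":-0.1173,"fingers":1},
    {"x":-0.004,"y":0,"z":0,"roll":-0.1173,"fingers":1},
    {"x":-0.004,"y":0,"z":0,"roll":-0.1173,"fingers":1},
    {"x":-0.004,"y":0,"z":0,"roll":-0.1173,"fingers":1},
    {"x":-0.004,"y":0,"z":0,"roll":-0.1173,"fingers":1},
    {"x":-0.001,"y":-0.039,"z":0.0105,"roll":0,"fingers":1},
    {"x":-0.001,"y":-0.039,"z":0.0105,"roll":0,"fingers":1},
    {"x":-0.001,"y":-0.039,"z":0.0105,"roll":0,"fingers":1},
    {"x":-0.001,"y":-0.039,"z":0.0105,"roll":0,"fingers":1},
    {"x":-0.001,"y":-0.039,"z":0.0105,"roll":0,"fingers":1},
    {"x":-0.001,"y":-0.039,"z":0.0105,"roll":0,"fingers":1},
    {"x":-0.001,"y":-0.039,"z":0.0105,"roll":0,"fingers":1},
    {"x":-0.001,"y":-0.039,"z":0.0105,"roll":0,"fingers":1},
    {"x":-0.001,"y":-0.039,"z":0.0105,"roll":0,"fingers":1},
    {"x":-0.001,"y":-0.039,"z":0.0105,"roll":0,"fingers":1},
    {"x":-0.001,"y":-0.039,"z":0.0105,"roll":0,"fingers":1},
    {"x":-0.001,"y":-0.039,"z":0.0105,"roll":0,"fingers":1},
    {"x":-0.001,"y":-0.039,"z":0.0105,"roll":0,"fingers":1},
    {"x":-0.001,"y":-0.039,"z":0.0105,"roll":0,"fingers":1},
    {"x":-0.001,"y":-0.039,"z":0.0105,"roll":0,"fingers":1}
  ]
}}

```text
clock: 1.82
eef_pos: [0.486, -0.0465, 0.2631]
tool_rot: [-0.116, 0.7, 0.112, 0.696]
ft_force: [0.2, 0.9, 0.1]
grip_width: 0.0857
```

```bash
python3 - <<'E'
from h import *
rel([.57,-.22,.27],105.8)
E
```

```text
pos [ 0.486  -0.0465  0.2631] jawyaw 108.57 xaxis [-0.004 -0.007 -1.   ] F [0.2 0.9 0.1] T [ 0.07 -0.07  0.02] w 0.0857 t 1.82 q [-0.09  0.21  0.05  1.41 -0.01 -0.41]
roll 0.0483 shift before roll [-0.006  -0.1912  0.0243] after roll [-0.006  -0.1898  0.0335]
```

>>> {"op": "arm_command", "data": {
  "motion": [
    {"x":-0.001,"y":-0.035,"z":0.006,"roll":0.024,"fingers":1},
    {"x":-0.001,"y":-0.035,"z":0.006,"roll":0.024,"fingers":1},
    {"x":-0.001,"y":-0.035,"z":0.006,"roll":0,"fingers":1},
    {"x":-0.001,"y":-0.035,"z":0.006,"roll":0,"fingers":1},
    {"x":-0.001,"y":-0.035,"z":0.006,"roll":0,"fingers":1},
    {"x":0,"y":-0.02,"z":0.004,"roll":0,"fingers":1},
    {"x":0,"y":0,"z":0,"roll":0,"fingers":1},
    {"x":0,"y":0,"z":0,"roll":0,"fingers":1}
  ]
}}

```text
clock: 2.48
eef_pos: [0.5776, -0.2426, 0.2624]
tool_rot: [-0.094, 0.705, 0.091, 0.697]
ft_force: [-0.1, -0.4, 0.9]
grip_width: 0.0856
```

```bash
python3 - <<'E'
from h import *
rel([.57,-.22,.27],105.8)
snap('wrist','w1')
E
```

```text
pos [ 0.5776 -0.2426  0.2624] jawyaw 105.01 xaxis [-0.01  -0.006 -1.   ] F [-0.1 -0.4  0.9] T [ 0.05 -0.01 -0.01] w 0.0856 t 2.48 q [-0.39  0.5   0.47  1.54 -0.01 -0.65]
roll -0.0138 shift before roll [-0.0077  0.0238 -0.0016] after roll [-0.0077  0.0238 -0.0013]
```

View pics/w1.png

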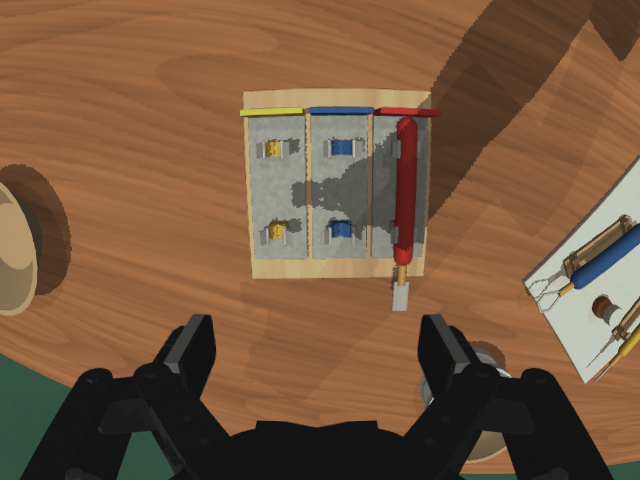

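The wrist view shows the rack from above: yellow saddles at (273,148) and (278,231), blue saddles at (342,148) and (342,230), and the blue stop at (341,110).

```bash
python3 - <<'E'
from seg import *
c=load('w1')
C,d=ray(c,316.3,247.5,True); print('cam',C)
im=c['frame'][80:290,235:450]; cv2.imwrite('pics/w1c.png',cv2.resize(im[:,:,::-1],None,fx=3.5,fy=2.8,interpolation=cv2.INTER_CUBIC)[:600,:800])
hsv=cv2.cvtColor(c['frame'],cv2.COLOR_RGB2HSV)
M={'blue':cv2.inRange(hsv,(100,120,30),(125,255,255)),'yellow':cv2.inRange(hsv,(20,170,60),(32,255,255)),'red':(cv2.inRange(hsv,(0,190,40),(6,255,255))|cv2.inRange(hsv,(174,190,40),(180,255,255)))}
for k,m in M.items():
    N,l,s,ce=cv2.connectedComponentsWithStats(m)
    for i in range(1,N):
        x,y,w,h,a=s[i]
        if a>25 and 235<x<450 and y<300:
            z=.066 if h<12 and w>40 else .034
            P=[onz(c,*q,z,True)[:2].round(4) for q in ((ce[i]),(x,y+h/2),(x+w-1,y+h/2))]
            print(k,s[i],ce[i].round(1),z,*P)
E
```

```text
cam [ 0.50290118 -0.26164427  0.40458506]
blue [310 107  63   8 453] [341.1 110.3] 0.066 [ 0.4762 -0.2469] [ 0.4841 -0.2736] [ 0.4689 -0.2201]
blue [332 141  19  13 247] [341. 147.] 0.034 [ 0.509 -0.236] [ 0.5119 -0.2445] [ 0.5071 -0.2273]
blue [331 221  20  16 284] [340.7 228.3] 0.034 [ 0.5893 -0.2138] [ 0.5926 -0.2233] [ 0.5874 -0.2043]
yellow [267 146   8  10  36] [271.3 150.7] 0.034 [ 0.5301 -0.3018] [ 0.5314 -0.3059] [ 0.5297 -0.2991]
yellow [271 230   6   8  26] [273.7 234.2] 0.034 [ 0.6132 -0.2792] [ 0.6138 -0.282 ] [ 0.6124 -0.277 ]
```

View pics/w1c.png

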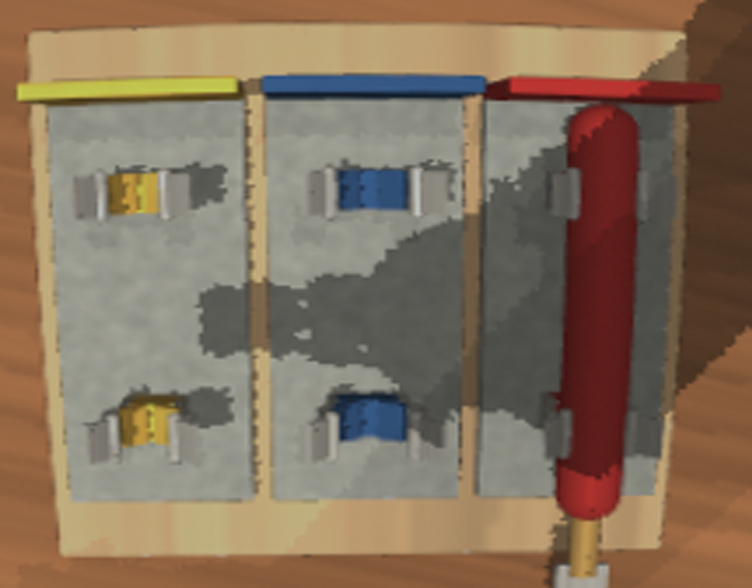

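```bash
python3 - <<'E'
from h import *
rel([.521,.1405,.15],46.4)
E
```

```text
pos [ 0.5774 -0.2424  0.2621] jawyaw 105.03 xaxis [-0.011 -0.006 -1.   ] F [ 0.2 -0.3 -0.1] T [-0.03  0.02 -0.  ] w 0.0854 t 2.53 q [-0.39  0.5   0.47  1.54 -0.01 -0.65]
roll 1.0234 shift before roll [0.1102 0.3847 0.0462] after roll [ 0.1102  0.2397 -0.3045]
```

>>> {"op": "arm_command", "data": {
  "motion": [
    {"x":0,"y":0.03,"z":0.004,"roll":0,"fingers":0.6},
    {"x":0,"y":0.038,"z":0.004,"roll":0,"fingers":0.6},
    {"x":0,"y":0.038,"z":0.004,"roll":0,"fingers":0.6},
    {"x":0,"y":0.038,"z":0.004,"roll":0,"fingers":0.6},
    {"x":0,"y":0.038,"z":0.004,"roll":0,"fingers":0.6},
    {"x":0,"y":0.038,"z":0.004,"roll":0,"fingers":0.6},
    {"x":0,"y":0.038,"z":0.004,"roll":0,"fingers":0.6},
    {"x":0,"y":0.038,"z":0.004,"roll":0,"fingers":0.6},
    {"x":0,"y":0.038,"z":0.004,"roll":0,"fingers":0.6},
    {"x":0,"y":0.03,"z":0.004,"roll":0,"fingers":0.6},
    {"x":0.005,"y":0,"z":0,"roll":0.114,"fingers":0.6},
    {"x":0.005,"y":0,"z":0,"roll":0.114,"fingers":0.6},
    {"x":0.005,"y":0,"z":0,"roll":0.114,"fingers":0.6},
    {"x":0.005,"y":0,"z":0,"roll":0.114,"fingers":0.6},
    {"x":0.005,"y":0,"z":0,"roll":0.114,"fingers":0.6},
    {"x":0.005,"y":0,"z":0,"roll":0.114,"fingers":0.6},
    {"x":0.005,"y":0,"z":0,"roll":0.114,"fingers":0.6},
    {"x":0.005,"y":0,"z":0,"roll":0.114,"fingers":0.6},
    {"x":0.005,"y":0,"z":0,"roll":0.114,"fingers":0.6},
    {"x":0,"y":0,"z":0,"roll":0,"fingers":0.6}
  ]
}}

```text
clock: 4.2
eef_pos: [0.4891, 0.1587, 0.2171]
tool_rot: [0.265, 0.66, -0.269, 0.65]
ft_force: [-0.8, -0.3, 0.3]
grip_width: 0.0514
```

```bash
python3 - <<'E'
from h import *
rel([.521,.1405,.15],46.4)
snap('wrist','w2')
E
```

```text
pos [0.4891 0.1587 0.2171] jawyaw 45.62 xaxis [-0.014  0.001 -1.   ] F [-0.8 -0.3  0.3] T [ 0.02 -0.01  0.04] w 0.0514 t 4.2 q [0.31 0.29 0.03 1.33 0.01 1.09]
roll -0.0136 shift before roll [0.0666 0.0099 0.0362] after roll [0.0666 0.0094 0.0364]
```

View pics/w2.png

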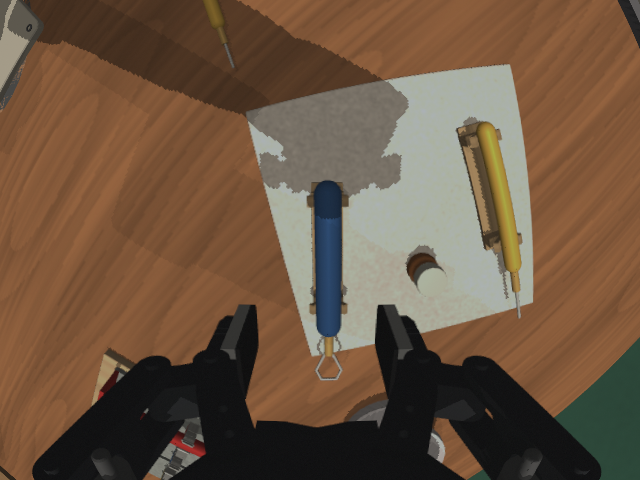

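The wrist view shows the blue handle from butt (327,181) to ferrule end (329,337), running down the picture, with the yellow handle on its rest at (500,190).

```bash
cat > whandle.py <<'E'
from h import *
import sys
def handle(tag,color,z=.046,roi=None):
    c=load(tag);hsv=cv2.cvtColor(c['frame'],cv2.COLOR_RGB2HSV)
    m=cv2.inRange(hsv,(100,110,25),(125,255,255)) if color=='blue' else cv2.inRange(hsv,(20,165,60),(32,255,255))
    if roi: k=np.zeros_like(m); k[roi[1]:roi[3],roi[0]:roi[2]]=1; m=m*k
    N,l,s,ce=cv2.connectedComponentsWithStats(m); i=1+np.argmax(s[1:,4]); ys,xs=np.where(l==i)
    P=np.array([onz(c,u,v,z,True)[:2] for u,v in zip(xs,ys)]); mu=P.mean(0); w,v=np.linalg.eigh(np.cov(P.T)); a=v[:,1]; a=a if a[0]>0 else -a
    q=(P-mu)@a; r=(P-mu)@np.array([-a[1],a[0]])
    mid=mu+a*(q.min()+q.max())/2
    print(tag,color,'bbox',s[i],'mid',mid.round(4),'mean',mu.round(4),'len',np.ptp(q).round(4),'wid',np.ptp(r).round(4),'yaw',np.degrees(np.arctan2(a[1],a[0])).round(2),'butt',(mu+a*q.min()).round(4))
    return mid
E
python3 - <<'E'
from whandle import *
handle('w2','blue'); handle('w2','yellow',roi=(440,100,560,300))
C,d=ray(load('w2'),316,247,True);print(C)
E
```

```text
w2 blue bbox [ 315  181   26  156 3741] mid [0.5219 0.1403] mean [0.518 0.144] len 0.1495 wid 0.0225 yaw -43.57 butt [0.4677 0.1919]
w2 yellow bbox [ 477  122   44  150 1660] mid [0.5905 0.2975] mean [0.5856 0.2998] len 0.1491 wid 0.0189 yaw -25.02 butt [0.5229 0.329 ]
[0.43505103 0.21503591 0.35929293]
```

>>> {"op": "arm_command", "data": {
  "motion": [
    {"x":0.02,"y":0.003,"z":0.012,"roll":-0.0136,"fingers":0.6},
    {"x":0.03,"y":0.003,"z":0.012,"roll":0,"fingers":0.6},
    {"x":0.03,"y":0.003,"z":0.012,"roll":0,"fingers":0.6},
    {"x":0.03,"y":0,"z":0,"roll":0,"fingers":0.6},
    {"x":0,"y":0,"z":0,"roll":0,"fingers":0.6},
    {"x":0,"y":0,"z":0,"roll":0,"fingers":0.6}
  ]
}}

```text
clock: 4.75
eef_pos: [0.5212, 0.145, 0.111]
tool_rot: [0.254, 0.662, -0.251, 0.659]
ft_force: [0.1, -0.1, 0.9]
grip_width: 0.0513
```

```bash
python3 - <<'E'
from h import *
rel([.5217,.1404,.029],46.4)
E
```

```text
pos [0.5212 0.145  0.111 ] jawyaw 48.17 xaxis [-0.002  0.006 -1.   ] F [ 0.1 -0.1  0.9] T [-0.    0.02  0.04] w 0.0513 t 4.75 q [ 0.27  0.4  -0.09  1.08  0.01  1.  ]
roll 0.0308 shift before roll [ 0.082  -0.0033  0.0039] after roll [ 0.082  -0.0032  0.004 ]
```

>>> {"op": "arm_command", "data": {
  "motion": [
    {"x":0.02,"y":-0.003,"z":0.004,"roll":0.031,"fingers":0.6},
    {"x":0.025,"y":0,"z":0,"roll":0,"fingers":0.6},
    {"x":0.018,"y":0,"z":0,"roll":0,"fingers":0.6},
    {"x":0,"y":0,"z":0,"roll":0,"fingers":0.6},
    {"x":0,"y":0,"z":0,"roll":0,"fingers":0.6}
  ]
}}

```text
clock: 5.17
eef_pos: [0.5269, 0.1441, 0.0576]
tool_rot: [0.264, 0.655, -0.255, 0.66]
ft_force: [0.1, 0.1, 0.5]
grip_width: 0.0508
```

```bash
python3 - <<'E'
from h import *
rel([.5217,.1404,.029],46.4)
E
```

```text
pos [0.5269 0.1441 0.0576] jawyaw 46.93 xaxis [ 0.012  0.01  -1.   ] F [0.1 0.1 0.5] T [-0.02  0.01 -0.02] w 0.0508 t 5.17 q [ 0.26  0.46 -0.16  0.94  0.01  1.02]
roll 0.0092 shift before roll [ 0.0285 -0.0066 -0.0013] after roll [ 0.0285 -0.0067 -0.0013]
```

>>> {"op": "arm_command", "data": {
  "motion": [
    {"x":0.01,"y":-0.007,"z":-0.001,"roll":0.009,"fingers":0.6},
    {"x":0.014,"y":0,"z":0,"roll":0,"fingers":0.6},
    {"x":0.005,"y":0,"z":0,"roll":0,"fingers":0.6},
    {"x":0,"y":0,"z":0,"roll":0,"fingers":0.6}
  ]
}}

```text
clock: 5.5
eef_pos: [0.5277, 0.1427, 0.0382]
tool_rot: [0.269, 0.65, -0.253, 0.664]
ft_force: [-0.2, -1.1, -0.1]
grip_width: 0.0511
```

```bash
python3 - <<'E'
from h import *
rel([.5217,.1404,.029],46.4)
snap('wrist','w3')
E
```

```text
pos [0.5277 0.1427 0.0382] jawyaw 46.68 xaxis [ 0.026  0.014 -1.   ] F [-0.2 -1.1 -0.1] T [-0.07  0.05  0.02] w 0.0511 t 5.5 q [ 0.26  0.47 -0.2   0.87  0.01  1.02]
roll 0.0048 shift before roll [ 0.009  -0.0061 -0.0029] after roll [ 0.009  -0.0061 -0.0028]
```

View pics/w3.png

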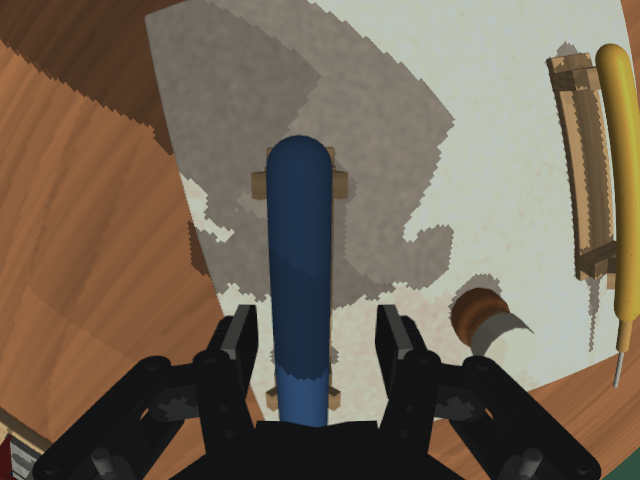

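>>> {"op": "arm_command", "data": {
  "motion": [
    {"x":0.002,"y":-0.007,"z":-0.002,"roll":0.005,"fingers":0.6},
    {"x":0.004,"y":0,"z":-0.001,"roll":0,"fingers":0.6},
    {"x":0.003,"y":0,"z":0,"roll":0,"fingers":0.6},
    {"x":0,"y":0,"z":0,"roll":0,"fingers":0.6}
  ]
}}

```text
clock: 5.88
eef_pos: [0.5236, 0.1407, 0.0333]
tool_rot: [0.272, 0.647, -0.253, 0.665]
ft_force: [-0.6, 0.5, -1.0]
grip_width: 0.0514
```

```bash
python3 - <<'E'
from h import *
rel([.5217,.1404,.029],46.4)
E
```

```text
pos [0.5236 0.1407 0.0333] jawyaw 46.42 xaxis [ 0.034  0.016 -0.999] F [-0.6  0.5 -1. ] T [-0.01  0.02 -0.01] w 0.0514 t 5.88 q [ 0.26  0.46 -0.23  0.84  0.01  1.02]
roll 0.0003 shift before roll [ 0.0042 -0.0016 -0.0012] after roll [ 0.0042 -0.0016 -0.0012]
```

>>> {"op": "arm_command", "data": {
  "motion": [
    {"x":0.004,"y":-0.0025,"z":-0.002,"roll":0,"fingers":0.4},
    {"x":0.001,"y":0,"z":0,"roll":0,"fingers":0.2},
    {"x":0,"y":0,"z":0,"roll":0,"fingers":0.0},
    {"x":0,"y":0,"z":0,"roll":0,"fingers":0},
    {"x":0,"y":0,"z":0,"roll":0,"fingers":0},
    {"x":0,"y":0,"z":0,"roll":0,"fingers":0}
  ]
}}

```text
clock: 6.38
eef_pos: [0.5212, 0.1407, 0.0284]
tool_rot: [0.273, 0.647, -0.252, 0.666]
ft_force: [-0.2, -0.8, 1.2]
grip_width: 0.0221
```

```bash
python3 - <<'E'
from h import *
rel([.5217,.1404,.029],46.4)
E
```

```text
pos [0.5212 0.1407 0.0284] jawyaw 46.44 xaxis [ 0.036  0.017 -0.999] F [-0.2 -0.8  1.2] T [-0.01  0.08  0.02] w 0.0221 t 6.38 q [ 0.26  0.47 -0.24  0.82  0.01  1.02]
roll 0.0006 shift before roll [-0.0006  0.0002  0.0006] after roll [-0.0006  0.0002  0.0006]
```

>>> {"op": "arm_command", "data": {
  "motion": [
    {"x":-0.01,"y":0,"z":0,"roll":0,"fingers":0},
    {"x":-0.02,"y":0,"z":0,"roll":0,"fingers":0},
    {"x":-0.03,"y":0,"z":0,"roll":0,"fingers":0},
    {"x":-0.03,"y":0,"z":0,"roll":0,"fingers":0},
    {"x":-0.03,"y":0,"z":0,"roll":0,"fingers":0},
    {"x":-0.01,"y":0,"z":0,"roll":0,"fingers":0},
    {"x":0,"y":0,"z":0,"roll":0,"fingers":0}
  ]
}}

```text
clock: 6.97
eef_pos: [0.5123, 0.137, 0.1632]
tool_rot: [0.27, 0.65, -0.255, 0.663]
ft_force: [-0.1, -0.6, -0.6]
grip_width: 0.022
```

```bash
python3 - <<'E'
from h import *
rel([.5494,-.2257,.15],105.8)
snap('wrist','w4')
E
```

```text
pos [0.5123 0.137  0.1632] jawyaw 46.41 xaxis [ 0.025  0.013 -1.   ] F [-0.1 -0.6 -0.6] T [ 0.    0.01 -0.01] w 0.022 t 6.97 q [ 0.26  0.32 -0.07  1.15  0.01  1.02]
roll -1.0366 shift before roll [ 0.0093 -0.2373  0.2769] after roll [ 0.0093 -0.3592 -0.0633]
```

View pics/w4.png

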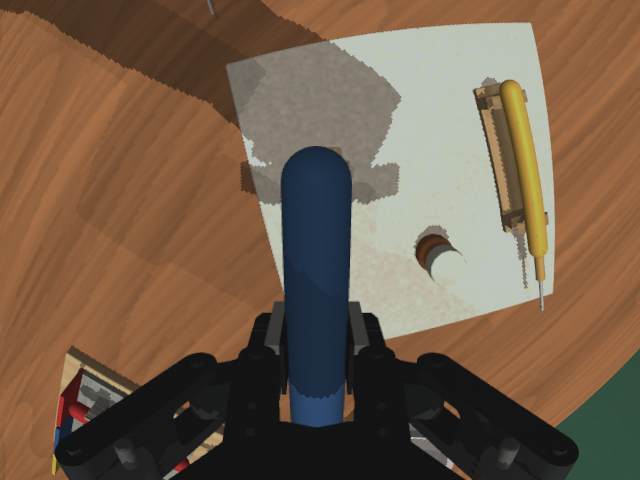

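>>> {"op": "arm_command", "data": {
  "motion": [
    {"x":0,"y":0,"z":0,"roll":-0.115,"fingers":0},
    {"x":0,"y":0,"z":0,"roll":-0.115,"fingers":0},
    {"x":0,"y":0,"z":0,"roll":-0.115,"fingers":0},
    {"x":0,"y":0,"z":0,"roll":-0.115,"fingers":0},
    {"x":0,"y":0,"z":0,"roll":-0.115,"fingers":0},
    {"x":0,"y":0,"z":0,"roll":-0.115,"fingers":0},
    {"x":0,"y":0,"z":0,"roll":-0.115,"fingers":0},
    {"x":0,"y":0,"z":0,"roll":-0.115,"fingers":0},
    {"x":0,"y":0,"z":0,"roll":-0.115,"fingers":0},
    {"x":0,"y":-0.03,"z":-0.005,"roll":0,"fingers":0},
    {"x":0,"y":-0.035,"z":-0.005,"roll":0,"fingers":0},
    {"x":0,"y":-0.035,"z":-0.005,"roll":0,"fingers":0},
    {"x":0,"y":-0.035,"z":-0.005,"roll":0,"fingers":0},
    {"x":0,"y":-0.035,"z":-0.005,"roll":0,"fingers":0},
    {"x":0,"y":-0.035,"z":-0.005,"roll":0,"fingers":0},
    {"x":0,"y":-0.035,"z":-0.005,"roll":0,"fingers":0},
    {"x":0,"y":-0.03,"z":-0.005,"roll":0,"fingers":0},
    {"x":0,"y":-0.02,"z":-0.005,"roll":0,"fingers":0},
    {"x":0,"y":0,"z":0,"roll":0,"fingers":0},
    {"x":0,"y":0,"z":0,"roll":0,"fingers":0}
  ]
}}

```text
clock: 8.68
eef_pos: [0.5459, -0.1652, 0.1279]
tool_rot: [-0.112, 0.707, 0.123, 0.687]
ft_force: [-0.1, 1.1, -0.8]
grip_width: 0.0219
```

```bash
python3 - <<'E'
from h import *
rel([.5542,-.2243,.10],105.8)
E
```

```text
pos [ 0.5459 -0.1652  0.1279] jawyaw 109.1 xaxis [-0.03   0.011 -0.999] F [-0.1  1.1 -0.8] T [ 0.04 -0.08 -0.04] w 0.0219 t 8.68 q [-0.29  0.47  0.05  1.19  0.   -0.63]
roll 0.0576 shift before roll [ 0.027  -0.0591 -0.0109] after roll [ 0.027  -0.0597 -0.0074]
```

>>> {"op": "arm_command", "data": {
  "motion": [
    {"x":0,"y":-0.02,"z":-0.002,"roll":0.029,"fingers":0},
    {"x":0,"y":-0.02,"z":-0.002,"roll":0.029,"fingers":0},
    {"x":0.005,"y":-0.015,"z":-0.002,"roll":0,"fingers":0},
    {"x":0.005,"y":0,"z":0,"roll":0,"fingers":0},
    {"x":0,"y":0,"z":0,"roll":0,"fingers":0},
    {"x":0,"y":0,"z":0,"roll":0,"fingers":0}
  ]
}}

```text
clock: 9.18
eef_pos: [0.5526, -0.2149, 0.1096]
tool_rot: [-0.09, 0.714, 0.107, 0.686]
ft_force: [0.1, -0.2, -0.4]
grip_width: 0.0222
```

```bash
python3 - <<'E'
from h import *
rel([.5542,-.2243,.085],105.8)
E
```

```text
pos [ 0.5526 -0.2149  0.1096] jawyaw 106.02 xaxis [-0.042  0.017 -0.999] F [ 0.1 -0.2 -0.4] T [ 0.03 -0.09  0.02] w 0.0222 t 9.18 q [-0.37  0.53  0.11  1.2   0.   -0.65]
roll 0.0038 shift before roll [ 0.0243 -0.0101 -0.0002] after roll [ 0.0243 -0.0101 -0.0001]
```

>>> {"op": "arm_command", "data": {
  "motion": [
    {"x":0.005,"y":-0.01,"z":0,"roll":0.004,"fingers":0},
    {"x":0.01,"y":0,"z":0,"roll":0,"fingers":0},
    {"x":0,"y":0,"z":0,"roll":0,"fingers":0}
  ]
}}

```text
clock: 9.43
eef_pos: [0.5546, -0.2221, 0.0928]
tool_rot: [-0.09, 0.714, 0.107, 0.686]
ft_force: [-1.5, 0.2, -1.0]
grip_width: 0.0221
```

```bash
python3 - <<'E'
from h import *
rel([.5542,-.2243,.085],105.8)
snap('wrist','w5')
E
```

```text
pos [ 0.5546 -0.2221  0.0928] jawyaw 106.01 xaxis [-0.043  0.018 -0.999] F [-1.5  0.2 -1. ] T [-0.04 -0.01 -0.03] w 0.0221 t 9.43 q [-0.38  0.56  0.11  1.17  0.   -0.66]
roll 0.0036 shift before roll [ 0.0078 -0.0022 -0.0007] after roll [ 0.0078 -0.0022 -0.0007]
```

View pics/w5.png

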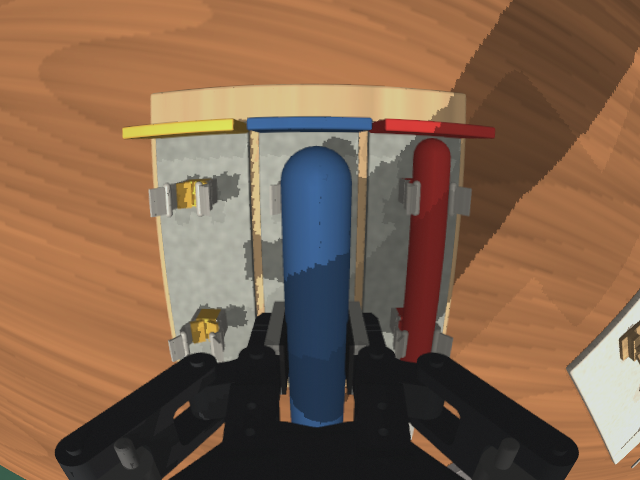

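```bash
python3 - <<'E'
from h import *
c=load('w5');hsv=cv2.cvtColor(c['frame'],cv2.COLOR_RGB2HSV)
M={'b':cv2.inRange(hsv,(100,110,25),(125,255,255)),'y':cv2.inRange(hsv,(20,165,60),(32,255,255)),'r':(cv2.inRange(hsv,(0,190,40),(6,255,255))|cv2.inRange(hsv,(174,190,40),(180,255,255)))}
for k,m in M.items():
    m[145:]=0
    if k=='r': m[137:]=0
    ys,xs=np.where(m); u0,u1=xs.min(),xs.max()+1
    for u in (u0+1,u1-2):
        col=ys[xs==u]; print(k,u,col.min(),col.max())
    ym=[ys[(xs==u)].min() for u in (u0+3,u1-4)]
    A=onz(c,u0,ym[0],.066,True)[:2];B=onz(c,u1,ym[1],.066,True)[:2]; print(k,u0,u1,ym,A.round(4),B.round(4),'ctr',((A+B)/2).round(4),np.linalg.norm(A-B).round(4),np.degrees(np.arctan2(-(B-A)[0],(B-A)[1])).round(2))
E
```

```text
b 248 119 129
b 370 118 129
b 247 372 [np.int64(118), np.int64(118)] [ 0.4804 -0.2748] [ 0.4648 -0.22  ] ctr [ 0.4726 -0.2474] 0.057 15.81
y 125 138 138Traceback (most recent call last):
  File "<stdin>", line 9, in <module>
    return umr_minimum(a, axis, None, out, keepdims, initial, where)
ValueError: zero-size array to reduction operation minimum which has no identity
```

>>> {"op": "arm_command", "data": {
  "motion": [
    {"x":0.008,"y":-0.0035,"z":0,"roll":0.003,"fingers":0},
    {"x":0.008,"y":0,"z":0,"roll":0,"fingers":0},
    {"x":0.005,"y":0,"z":0,"roll":0,"fingers":0},
    {"x":0,"y":0,"z":0,"roll":0,"fingers":0}
  ]
}}

```text
clock: 9.82
eef_pos: [0.5557, -0.2251, 0.071]
tool_rot: [-0.09, 0.714, 0.106, 0.687]
ft_force: [-0.4, 0.6, -1.1]
grip_width: 0.0222
```

```bash
python3 - <<'E'
from h import *
rel([.5542,-.2243,.0324],105.8)
E
```

```text
pos [ 0.5557 -0.2251  0.071 ] jawyaw 105.89 xaxis [-0.041  0.017 -0.999] F [-0.4  0.6 -1.1] T [-0.03  0.04 -0.04] w 0.0222 t 9.82 q [-0.39  0.58  0.08  1.12  0.   -0.66]
roll 0.0015 shift before roll [0.0387 0.0001 0.0001] after roll [0.0387 0.0001 0.0001]
```

>>> {"op": "arm_command", "data": {
  "motion": [
    {"x":0.006,"y":0,"z":0,"roll":0,"fingers":0},
    {"x":0.006,"y":0,"z":0,"roll":0,"fingers":0},
    {"x":0.006,"y":0,"z":0,"roll":0,"fingers":0}
  ]
}}

```text
clock: 10.07
eef_pos: [0.5557, -0.225, 0.0526]
tool_rot: [-0.09, 0.713, 0.106, 0.687]
ft_force: [-0.3, 0.5, -0.2]
grip_width: 0.0222
```

```bash
python3 - <<'E'
from h import *
rel([.5542,-.2243,.0324],105.8)
E
```

```text
pos [ 0.5557 -0.225   0.0526] jawyaw 105.9 xaxis [-0.039  0.017 -0.999] F [-0.3  0.5 -0.2] T [-0.   -0.04  0.05] w 0.0222 t 10.07 q [-0.39  0.59  0.06  1.08  0.   -0.66]
roll 0.0017 shift before roll [ 0.0203  0.0006 -0.0006] after roll [ 0.0203  0.0006 -0.0006]
```

>>> {"op": "arm_command", "data": {
  "motion": [
    {"x":0.004,"y":0,"z":-0.001,"roll":0,"fingers":0},
    {"x":0.004,"y":0,"z":0,"roll":0,"fingers":0},
    {"x":0.004,"y":0,"z":0,"roll":0,"fingers":0}
  ]
}}

```text
clock: 10.32
eef_pos: [0.5552, -0.2245, 0.0419]
tool_rot: [-0.09, 0.712, 0.106, 0.689]
ft_force: [-3.0, 2.2, 11.1]
grip_width: 0.0223
```

```bash
python3 - <<'E'
from h import *
rel([.5542,-.2243,.0324],105.8)
E
```

```text
pos [ 0.5552 -0.2245  0.0419] jawyaw 105.91 xaxis [-0.036  0.018 -0.999] F [-3.   2.2 11.1] T [ 0.38  0.67 -0.12] w 0.0223 t 10.32 q [-0.39  0.6   0.04  1.05  0.   -0.66]
roll 0.0019 shift before roll [ 0.0095  0.0002 -0.0007] after roll [ 0.0095  0.0002 -0.0007]
```

>>> {"op": "arm_command", "data": {
  "motion": [
    {"x":0.004,"y":0,"z":0,"roll":0,"fingers":0},
    {"x":0.005,"y":0,"z":0,"roll":0,"fingers":0}
  ]
}}

```text
clock: 10.48
eef_pos: [0.5559, -0.2242, 0.0359]
tool_rot: [-0.09, 0.711, 0.105, 0.69]
ft_force: [-1.2, 1.0, 1.6]
grip_width: 0.0224
```

```bash
python3 - <<'E'
from h import *
rel([.5542,-.2243,.0324],105.8)
E
```

```text
pos [ 0.5559 -0.2242  0.0359] jawyaw 105.91 xaxis [-0.032  0.017 -0.999] F [-1.2  1.   1.6] T [ 0.19  0.35 -0.05] w 0.0224 t 10.48 q [-0.39  0.61  0.03  1.03  0.   -0.66]
roll 0.0019 shift before roll [ 0.0035  0.0003 -0.0015] after roll [ 0.0035  0.0003 -0.0015]
```

Force dropped from 11 to 1.6 N, so the handle is snapping in. I'll press on to the saddles.

>>> {"op": "arm_command", "data": {
  "motion": [
    {"x":0.004,"y":0,"z":0,"roll":0,"fingers":0},
    {"x":0.005,"y":0,"z":0,"roll":0,"fingers":0},
    {"x":0.005,"y":0,"z":0,"roll":0,"fingers":0}
  ]
}}

```text
clock: 10.73
eef_pos: [0.5558, -0.2243, 0.0323]
tool_rot: [-0.091, 0.709, 0.105, 0.691]
ft_force: [-12.0, 4.9, 30.5]
grip_width: 0.0224
```

```bash
python3 - <<'E'
from h import *
rel([.5542,-.2243,.0324],105.8)
snap('wrist','w6')
E
```

```text
pos [ 0.5558 -0.2243  0.0323] jawyaw 105.9 xaxis [-0.027  0.015 -1.   ] F [-12.    4.9  30.5] T [1.15 2.27 0.05] w 0.0224 t 10.73 q [-0.39  0.61  0.02  1.02  0.   -0.66]
roll 0.0017 shift before roll [-0.      0.0004 -0.0015] after roll [-0.      0.0004 -0.0015]
```

View pics/w6.png

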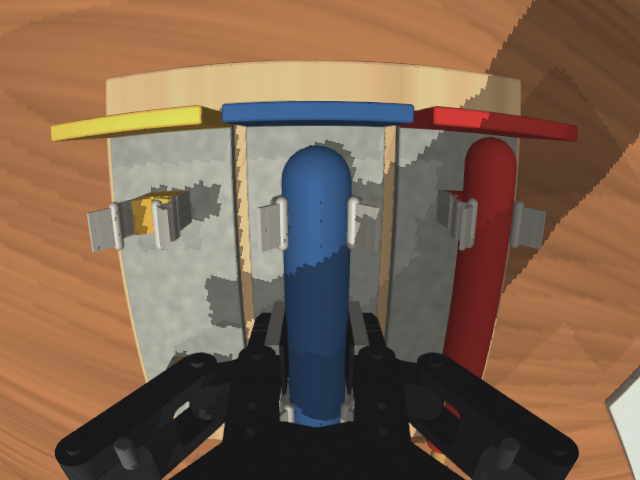

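>>> {"op": "arm_command", "data": {
  "motion": [
    {"x":0,"y":0,"z":0,"roll":0,"fingers":0},
    {"x":0,"y":0,"z":-0.003,"roll":0,"fingers":0},
    {"x":0,"y":0,"z":-0.003,"roll":0,"fingers":0}
  ]
}}

```text
clock: 11.03
eef_pos: [0.5522, -0.2252, 0.0342]
tool_rot: [-0.092, 0.706, 0.105, 0.694]
ft_force: [3.7, 0.4, -3.8]
grip_width: 0.0217
```

```bash
python3 - <<'E'
from h import *
rel([.5494,-.2257,.0324],105.8)
E
```

```text
pos [ 0.5522 -0.2252  0.0342] jawyaw 105.95 xaxis [-0.02   0.016 -1.   ] F [ 3.7  0.4 -3.8] T [ 0.18 -0.69 -0.06] w 0.0217 t 11.03 q [-0.39  0.59  0.01  1.01  0.01 -0.67]
roll 0.0026 shift before roll [ 0.0018  0.0003 -0.0028] after roll [ 0.0018  0.0003 -0.0028]
```

>>> {"op": "arm_command", "data": {
  "motion": [
    {"x":0.002,"y":0,"z":-0.003,"roll":0.002,"fingers":0},
    {"x":0.002,"y":0,"z":-0.003,"roll":0,"fingers":0}
  ]
}}

```text
clock: 11.2
eef_pos: [0.5505, -0.2259, 0.0324]
tool_rot: [-0.091, 0.703, 0.105, 0.698]
ft_force: [4.6, 7.9, 16.2]
grip_width: 0.0223
```

```bash
python3 - <<'E'
from h import *
rel([.5494,-.2257,.0324],105.8)
E
```

```text
pos [ 0.5505 -0.2259  0.0324] jawyaw 105.91 xaxis [-0.01   0.019 -1.   ] F [ 4.6  7.9 16.2] T [ 1.78 -1.05 -0.12] w 0.0223 t 11.2 q [-0.4   0.59 -0.01  0.99  0.01 -0.67]
roll 0.0019 shift before roll [ 0.      0.0005 -0.001 ] after roll [ 0.      0.0005 -0.001 ]
```

>>> {"op": "arm_command", "data": {
  "motion": [
    {"x":0.0005,"y":0,"z":-0.004,"roll":0,"fingers":0},
    {"x":0.0005,"y":0,"z":-0.005,"roll":0,"fingers":0}
  ]
}}

```text
clock: 11.37
eef_pos: [0.5484, -0.2267, 0.0332]
tool_rot: [-0.091, 0.697, 0.107, 0.703]
ft_force: [16.8, 8.6, -4.7]
grip_width: 0.0225
```

```bash
python3 - <<'E'
from h import *
rel([.5494,-.2257,.0324],105.8)
snap('wrist','w7')
E
```

```text
pos [ 0.5484 -0.2267  0.0332] jawyaw 106.09 xaxis [ 0.004  0.022 -1.   ] F [16.8  8.6 -4.7] T [ 1.58 -3.48 -0.17] w 0.0225 t 11.37 q [-0.4   0.58 -0.03  0.97  0.02 -0.68]
roll 0.005 shift before roll [0.0008 0.0006 0.0013] after roll [0.0008 0.0006 0.0013]
```

View pics/w7.png

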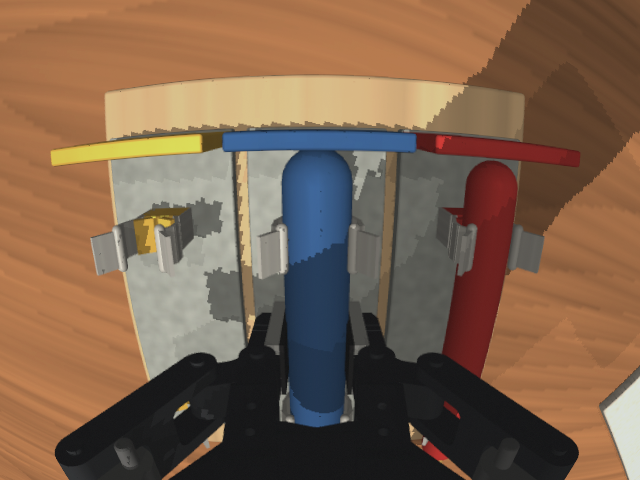

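>>> {"op": "arm_command", "data": {
  "motion": [
    {"x":0.003,"y":0,"z":0,"roll":0,"fingers":0},
    {"x":0.004,"y":0,"z":-0.001,"roll":0,"fingers":0},
    {"x":0.004,"y":0,"z":-0.001,"roll":0,"fingers":0}
  ]
}}

```text
clock: 11.67
eef_pos: [0.5489, -0.2266, 0.0323]
tool_rot: [-0.092, 0.694, 0.106, 0.706]
ft_force: [-5.3, 5.8, 24.0]
grip_width: 0.0223
```

```bash
python3 - <<'E'
from h import *
rel([.5494,-.2257,.0324],105.8)
E
```

```text
pos [ 0.5489 -0.2266  0.0323] jawyaw 106.14 xaxis [ 0.013  0.022 -1.   ] F [-5.3  5.8 24. ] T [ 1.27  0.96 -0.03] w 0.0223 t 11.67 q [-0.4   0.57 -0.04  0.96  0.03 -0.69]
roll 0.0059 shift before roll [-0.0001  0.0008  0.0007] after roll [-0.0001  0.0008  0.0007]
```

>>> {"op": "arm_command", "data": {
  "motion": [
    {"x":0,"y":0,"z":0,"roll":0,"fingers":0},
    {"x":0,"y":0,"z":0,"roll":0,"fingers":0.45},
    {"x":0,"y":0,"z":0,"roll":0,"fingers":0.45},
    {"x":0,"y":0,"z":0,"roll":0,"fingers":0.45},
    {"x":0,"y":0,"z":0,"roll":0,"fingers":0.45},
    {"x":-0.01,"y":0,"z":0,"roll":0,"fingers":0.45},
    {"x":-0.02,"y":0,"z":0,"roll":0,"fingers":0.45},
    {"x":-0.03,"y":0,"z":0,"roll":0,"fingers":0.45},
    {"x":-0.03,"y":0,"z":0,"roll":0,"fingers":0.45},
    {"x":0,"y":0,"z":0,"roll":0,"fingers":0.0},
    {"x":0,"y":0,"z":0,"roll":0,"fingers":0.0}
  ]
}}

```text
clock: 12.58
eef_pos: [0.5411, -0.2301, 0.1223]
tool_rot: [-0.09, 0.7, 0.106, 0.7]
ft_force: [-0.1, -0.2, -0.3]
grip_width: 0.0149
```

```bash
python3 - <<'E'
from h import *
rel([.5494,-.2257,.0324],105.8)
snap('wrist','w8'); c=snap('scene','s8'); snap('top','t8')
b=c['frame'][165:290,150:290,::-1]
cv2.imwrite('pics/s8c.png',cv2.resize(b,None,fx=4.5,fy=4.5,interpolation=cv2.INTER_CUBIC))
E
```

```text
pos [ 0.5411 -0.2301  0.1223] jawyaw 105.95 xaxis [-0.003  0.022 -1.   ] F [-0.1 -0.2 -0.3] T [-0.02  0.02  0.02] w 0.0149 t 12.58 q [-0.41  0.49  0.07  1.17  0.02 -0.69]
roll 0.0027 shift before roll [ 0.0899 -0.      0.0089] after roll [ 0.0899 -0.      0.0089]
```

View pics/w8.png

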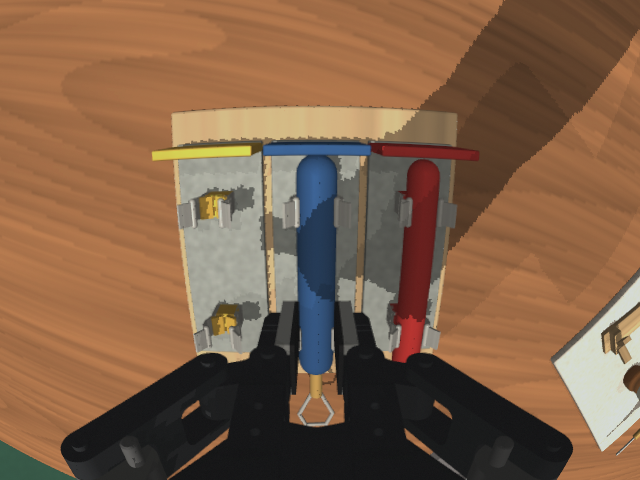

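View pics/s8c.png

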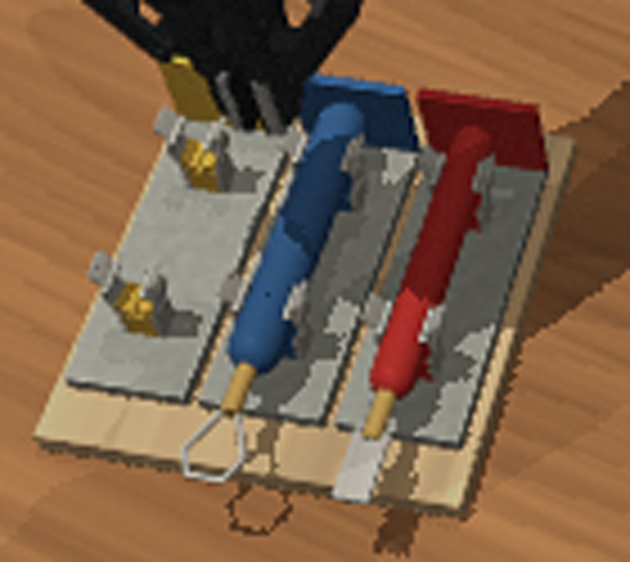

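>>> {"op": "arm_command", "data": {
  "motion": [
    {"x":0.01,"y":0.002,"z":-0.012,"roll":0,"fingers":0},
    {"x":0.02,"y":0,"z":0,"roll":0,"fingers":0},
    {"x":0.014,"y":0,"z":0,"roll":0,"fingers":0},
    {"x":0.005,"y":0,"z":0,"roll":0,"fingers":0},
    {"x":0.003,"y":0,"z":0,"roll":0,"fingers":0}
  ]
}}

```text
clock: 13.15
eef_pos: [0.5251, -0.2288, 0.0629]
tool_rot: [-0.089, 0.703, 0.108, 0.698]
ft_force: [-0.3, -0.0, -0.4]
grip_width: 0.0001
```

```bash
python3 - <<'E'
from h import *
rel([.5494-.0212,-.2257-.006,.062],105.8)
E
```

```text
pos [ 0.5251 -0.2288  0.0629] jawyaw 105.96 xaxis [-0.011  0.025 -1.   ] F [-0.3 -0.  -0.4] T [-0.04 -0.03  0.02] w 0.0001 t 13.15 q [-0.42  0.52 -0.04  1.03  0.02 -0.7 ]
roll 0.0028 shift before roll [ 0.0008 -0.0037  0.0022] after roll [ 0.0008 -0.0037  0.0022]
```

>>> {"op": "arm_command", "data": {
  "motion": [
    {"x":-0.001,"y":-0.0045,"z":0.002,"roll":0,"fingers":0},
    {"x":0.002,"y":0,"z":0,"roll":0,"fingers":0},
    {"x":0.003,"y":0,"z":0,"roll":0,"fingers":0},
    {"x":0.003,"y":0,"z":0,"roll":0,"fingers":0}
  ]
}}

```text
clock: 13.48
eef_pos: [0.5276, -0.2329, 0.0618]
tool_rot: [-0.089, 0.703, 0.107, 0.697]
ft_force: [-7.5, 3.6, 17.1]
grip_width: -0.0004
```

```bash
python3 - <<'E'
from h import *
rel([.5494-.0212,-.2257-.006,.062],105.8)
E
```

```text
pos [ 0.5276 -0.2329  0.0618] jawyaw 105.95 xaxis [-0.012  0.025 -1.   ] F [-7.5  3.6 17.1] T [0.85 1.65 0.08] w -0.0004 t 13.48 q [-0.42  0.53 -0.03  1.04  0.02 -0.7 ]
roll 0.0026 shift before roll [-0.0002  0.001   0.0009] after roll [-0.0002  0.001   0.0009]
```

>>> {"op": "arm_command", "data": {
  "motion": [
    {"x":0.003,"y":0,"z":0,"roll":0,"fingers":0},
    {"x":-0.004,"y":0,"z":0,"roll":0,"fingers":0},
    {"x":-0.01,"y":0,"z":0,"roll":0,"fingers":0},
    {"x":0,"y":0.001,"z":0.02,"roll":0,"fingers":0},
    {"x":0,"y":0,"z":0.022,"roll":0,"fingers":0},
    {"x":0.003,"y":0,"z":0,"roll":0,"fingers":0},
    {"x":0.003,"y":0,"z":0,"roll":0,"fingers":0}
  ]
}}

```text
clock: 14.07
eef_pos: [0.5732, -0.223, 0.0777]
tool_rot: [-0.091, 0.7, 0.104, 0.701]
ft_force: [-1.0, 0.3, -0.8]
grip_width: -0.0003
```

```bash
python3 - <<'E'
from h import *
rel([.5494+.0212,-.2257+.006,.062],105.8)
E
```

```text
pos [ 0.5732 -0.223   0.0777] jawyaw 105.86 xaxis [-0.001  0.019 -1.   ] F [-1.   0.3 -0.8] T [-0.02  0.02  0.03] w -0.0003 t 14.07 q [-0.38  0.57  0.09  1.1   0.02 -0.66]
roll 0.001 shift before roll [ 0.0157  0.0035 -0.0016] after roll [ 0.0157  0.0035 -0.0016]
```

>>> {"op": "arm_command", "data": {
  "motion": [
    {"x":0.006,"y":0.0035,"z":-0.002,"roll":0,"fingers":0},
    {"x":0.005,"y":0,"z":0,"roll":0,"fingers":0},
    {"x":0.003,"y":0,"z":0,"roll":0,"fingers":0},
    {"x":0.003,"y":0,"z":0,"roll":0,"fingers":0},
    {"x":0.003,"y":0,"z":0,"roll":0,"fingers":0},
    {"x":0.003,"y":0,"z":0,"roll":0,"fingers":0}
  ]
}}

```text
clock: 14.57
eef_pos: [0.5698, -0.2204, 0.0618]
tool_rot: [-0.091, 0.698, 0.103, 0.703]
ft_force: [-4.6, 3.1, 16.1]
grip_width: 0.0002
```

```bash
python3 - <<'E'
from h import *
rel([.5494+.0212,-.2257+.006,.062],105.8)
E
```

```text
pos [ 0.5698 -0.2204  0.0618] jawyaw 105.79 xaxis [ 0.005  0.018 -1.   ] F [-4.6  3.1 16.1] T [0.63 1.09 0.07] w 0.0002 t 14.57 q [-0.38  0.58  0.05  1.05  0.02 -0.65]
roll -0.0002 shift before roll [-0.0002  0.0004  0.0009] after roll [-0.0002  0.0004  0.0009]
```

>>> {"op": "arm_command", "data": {
  "motion": [
    {"x":-0.01,"y":0,"z":0,"roll":0,"fingers":0},
    {"x":-0.035,"y":0,"z":0,"roll":0,"fingers":0},
    {"x":-0.035,"y":0,"z":0,"roll":0,"fingers":0},
    {"x":-0.035,"y":0,"z":0,"roll":0,"fingers":0.3},
    {"x":-0.02,"y":0.02,"z":0,"roll":0,"fingers":0.5},
    {"x":0,"y":0.038,"z":-0.008,"roll":0,"fingers":0.5},
    {"x":0,"y":0.038,"z":-0.008,"roll":0,"fingers":0.5},
    {"x":0,"y":0.038,"z":-0.008,"roll":0,"fingers":0.5},
    {"x":0,"y":0.038,"z":-0.008,"roll":0,"fingers":0.5},
    {"x":0,"y":0.038,"z":-0.008,"roll":0,"fingers":0.5},
    {"x":0,"y":0.038,"z":0,"roll":0,"fingers":0.5},
    {"x":0,"y":0.038,"z":0,"roll":0,"fingers":0.5},
    {"x":0,"y":0.038,"z":0,"roll":0,"fingers":0.5},
    {"x":0,"y":0.038,"z":0,"roll":0,"fingers":0.5},
    {"x":0,"y":0.038,"z":0,"roll":0,"fingers":0.5},
    {"x":0,"y":0.038,"z":0,"roll":0,"fingers":0.5},
    {"x":0,"y":0.02,"z":0,"roll":0,"fingers":0.5}
  ]
}}

```text
clock: 15.98
eef_pos: [0.3941, 0.2151, 0.2067]
tool_rot: [-0.082, 0.701, 0.095, 0.702]
ft_force: [0.8, -0.4, 0.6]
grip_width: 0.0427
```

```bash
python3 - <<'E'
from h import *
rel([.58,.302,.19],65)
E
```

```text
pos [0.3941 0.2151 0.2067] jawyaw 104.41 xaxis [ 0.     0.019 -1.   ] F [ 0.8 -0.4  0.6] T [-0.08  0.01 -0.07] w 0.0427 t 15.98 q [ 0.49  0.15 -0.18  1.24  0.02  0.24]
roll 0.6878 shift before roll [0.0184 0.0376 0.2016] after roll [0.0184 0.157  0.1319]
```

>>> {"op": "arm_command", "data": {
  "motion": [
    {"x":0,"y":0,"z":0,"roll":0.115,"fingers":0.5},
    {"x":0,"y":0,"z":0,"roll":0.115,"fingers":0.5},
    {"x":0,"y":0,"z":0,"roll":0.115,"fingers":0.5},
    {"x":0,"y":0,"z":0,"roll":0.115,"fingers":0.5},
    {"x":0,"y":0,"z":0,"roll":0.115,"fingers":0.5},
    {"x":0,"y":0,"z":0,"roll":0.115,"fingers":0.5},
    {"x":0.002,"y":0.026,"z":0.022,"roll":0,"fingers":0.5},
    {"x":0.002,"y":0.026,"z":0.022,"roll":0,"fingers":0.5},
    {"x":0.002,"y":0.026,"z":0.022,"roll":0,"fingers":0.5},
    {"x":0.002,"y":0.026,"z":0.022,"roll":0,"fingers":0.5},
    {"x":0.002,"y":0.026,"z":0.022,"roll":0,"fingers":0.5},
    {"x":0.002,"y":0.02,"z":0.018,"roll":0,"fingers":0.5},
    {"x":0,"y":0,"z":0,"roll":0,"fingers":0.5},
    {"x":0,"y":0,"z":0,"roll":0,"fingers":0.5}
  ]
}}

```text
clock: 17.15
eef_pos: [0.5703, 0.2919, 0.1833]
tool_rot: [0.166, 0.695, -0.162, 0.681]
ft_force: [-0.3, -0.5, 0.6]
grip_width: 0.0424
```

```bash
python3 - <<'E'
from whandle import *
rel([.58,.302,.19],65)
snap('wrist','w9')
handle('w9','yellow',roi=(240,100,400,360))
E
```

```text
pos [0.5703 0.2919 0.1833] jawyaw 63.23 xaxis [-0.017  0.01  -1.   ] F [-0.3 -0.5  0.6] T [-0.02  0.   -0.04] w 0.0424 t 17.15 q [0.47 0.56 0.35 1.38 0.02 0.93]
roll -0.031 shift before roll [-0.0068  0.0134  0.004 ] after roll [-0.0068  0.0133  0.0044]
w9 yellow bbox [ 322  161   24  177 3237] mid [0.5915 0.2989] mean [0.5846 0.3021] len 0.1492 wid 0.0168 yaw -25.08 butt [0.5239 0.3305]
```

View pics/w9.png

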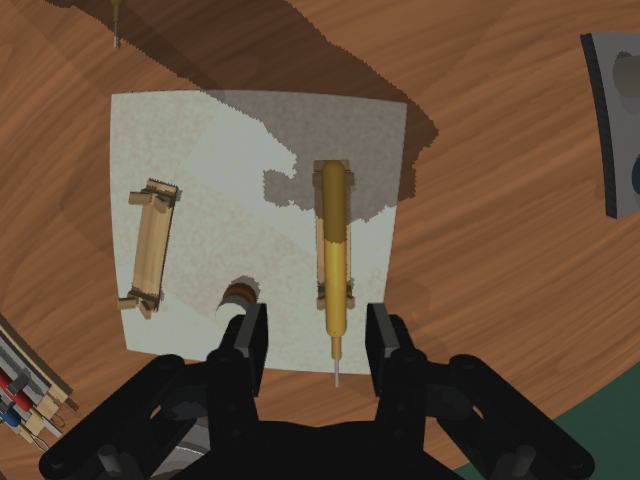

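>>> {"op": "arm_command", "data": {
  "motion": [
    {"x":0.015,"y":0.005,"z":0.008,"roll":-0.031,"fingers":0.5},
    {"x":0.025,"y":0.005,"z":0.008,"roll":0,"fingers":0.5},
    {"x":0.025,"y":0.005,"z":0,"roll":0,"fingers":0.5},
    {"x":0.015,"y":0,"z":0,"roll":0,"fingers":0.5},
    {"x":0,"y":0,"z":0,"roll":0,"fingers":0.5}
  ]
}}

```text
clock: 17.62
eef_pos: [0.5857, 0.2964, 0.1044]
tool_rot: [0.155, 0.697, -0.15, 0.684]
ft_force: [-0.6, 0.2, -1.1]
grip_width: 0.0425
```

```bash
python3 - <<'E'
from h import *
rel([.5913,.2985,.0285],65)
E
```

```text
pos [0.5857 0.2964 0.1044] jawyaw 65.04 xaxis [-0.016  0.011 -1.   ] F [-0.6  0.2 -1.1] T [-0.05  0.01 -0.03] w 0.0425 t 17.62 q [0.46 0.63 0.27 1.22 0.02 0.9 ]
roll 0.0007 shift before roll [0.0758 0.004  0.0056] after roll [0.0758 0.004  0.0056]
```

>>> {"op": "arm_command", "data": {
  "motion": [
    {"x":0.015,"y":0.003,"z":0.005,"roll":0,"fingers":0.5},
    {"x":0.02,"y":0,"z":0,"roll":0,"fingers":0.5},
    {"x":0.02,"y":0,"z":0,"roll":0,"fingers":0.5},
    {"x":0.008,"y":0,"z":0,"roll":0,"fingers":0.5},
    {"x":0,"y":0,"z":0,"roll":0,"fingers":0.5}
  ]
}}

```text
clock: 18.03
eef_pos: [0.5876, 0.2963, 0.047]
tool_rot: [0.156, 0.696, -0.149, 0.685]
ft_force: [-1.0, 0.1, -0.4]
grip_width: 0.0427
```

```bash
python3 - <<'E'
from h import *
rel([.5913,.2985,.0285],65)
E
```

```text
pos [0.5876 0.2963 0.047 ] jawyaw 65.05 xaxis [-0.012  0.012 -1.   ] F [-1.   0.1 -0.4] T [0.04 0.02 0.02] w 0.0427 t 18.03 q [0.46 0.68 0.2  1.1  0.02 0.89]
roll 0.0008 shift before roll [0.0185 0.0034 0.0028] after roll [0.0185 0.0034 0.0028]
```

>>> {"op": "arm_command", "data": {
  "motion": [
    {"x":0.006,"y":0.004,"z":0.004,"roll":0,"fingers":0.5},
    {"x":0.007,"y":0,"z":0,"roll":0,"fingers":0.5},
    {"x":0.005,"y":0,"z":0,"roll":0,"fingers":0.5},
    {"x":0,"y":0,"z":0,"roll":0,"fingers":0.5}
  ]
}}

```text
clock: 18.37
eef_pos: [0.5947, 0.2995, 0.0333]
tool_rot: [0.158, 0.694, -0.148, 0.687]
ft_force: [0.0, -0.7, 0.5]
grip_width: 0.0426
```

```bash
python3 - <<'E'
from h import *
rel([.5913,.2985,.0285],65)
E
```

```text
pos [0.5947 0.2995 0.0333] jawyaw 65.05 xaxis [-0.006  0.015 -1.   ] F [ 0.  -0.7  0.5] T [-0.03 -0.01 -0.01] w 0.0426 t 18.37 q [0.46 0.7  0.2  1.07 0.02 0.89]
roll 0.001 shift before roll [ 0.0048 -0.0024 -0.0026] after roll [ 0.0048 -0.0024 -0.0026]
```

>>> {"op": "arm_command", "data": {
  "motion": [
    {"x":0.004,"y":-0.003,"z":-0.004,"roll":0,"fingers":0.4},
    {"x":0.001,"y":0,"z":0,"roll":0,"fingers":0.3},
    {"x":0,"y":0,"z":0,"roll":0,"fingers":0},
    {"x":0,"y":0,"z":0,"roll":0,"fingers":0},
    {"x":0,"y":0,"z":0,"roll":0,"fingers":0},
    {"x":0,"y":0,"z":0,"roll":0,"fingers":0}
  ]
}}

```text
clock: 18.87
eef_pos: [0.5903, 0.2988, 0.0297]
tool_rot: [0.158, 0.693, -0.147, 0.688]
ft_force: [0.3, -0.3, -1.2]
grip_width: 0.0159
```

```bash
python3 - <<'E'
from h import *
rel([.5913,.2985,.0285],65)
E
```

```text
pos [0.5903 0.2988 0.0297] jawyaw 65.06 xaxis [-0.004  0.016 -1.   ] F [ 0.3 -0.3 -1.2] T [-0.04 -0.02 -0.02] w 0.0159 t 18.87 q [0.46 0.69 0.18 1.05 0.02 0.9 ]
roll 0.001 shift before roll [0.0012 0.0001 0.0011] after roll [0.0012 0.0001 0.0011]
```

>>> {"op": "arm_command", "data": {
  "motion": [
    {"x":-0.01,"y":0,"z":0,"roll":0,"fingers":0},
    {"x":-0.02,"y":0,"z":0,"roll":0,"fingers":0},
    {"x":-0.03,"y":0,"z":0,"roll":0,"fingers":0},
    {"x":-0.035,"y":0,"z":0,"roll":0,"fingers":0},
    {"x":-0.035,"y":0,"z":0,"roll":0,"fingers":0},
    {"x":-0.02,"y":0,"z":0,"roll":0,"fingers":0},
    {"x":0,"y":0,"z":-0.02,"roll":-0.1,"fingers":0},
    {"x":0,"y":0,"z":-0.02,"roll":-0.1,"fingers":0},
    {"x":0,"y":0,"z":-0.02,"roll":-0.1,"fingers":0},
    {"x":0,"y":0,"z":-0.02,"roll":-0.1,"fingers":0},
    {"x":0,"y":0,"z":-0.02,"roll":-0.1,"fingers":0},
    {"x":0,"y":0,"z":-0.02,"roll":-0.1,"fingers":0},
    {"x":0,"y":0,"z":0,"roll":-0.1,"fingers":0},
    {"x":0,"y":0,"z":0,"roll":0,"fingers":0}
  ]
}}

```text
clock: 20.03
eef_pos: [0.4702, 0.3175, 0.1979]
tool_rot: [-0.097, 0.698, 0.112, 0.701]
ft_force: [0.7, -0.2, 0.1]
grip_width: 0.0163
```

```bash
python3 - <<'E'
from h import *
rel([.5668+.004,-.2873+.001,.15],105.8)
snap('wrist','w10')
E
```

```text
pos [0.4702 0.3175 0.1979] jawyaw 107.02 xaxis [ 0.002  0.021 -1.   ] F [ 0.7 -0.2  0.1] T [-0.  0.  0.] w 0.0163 t 20.03 q [0.58 0.38 0.11 1.29 0.02 0.29]
roll 0.0212 shift before roll [ 0.0352 -0.6076 -0.0807] after roll [ 0.0352 -0.6092 -0.0678]
```

View pics/w10.png

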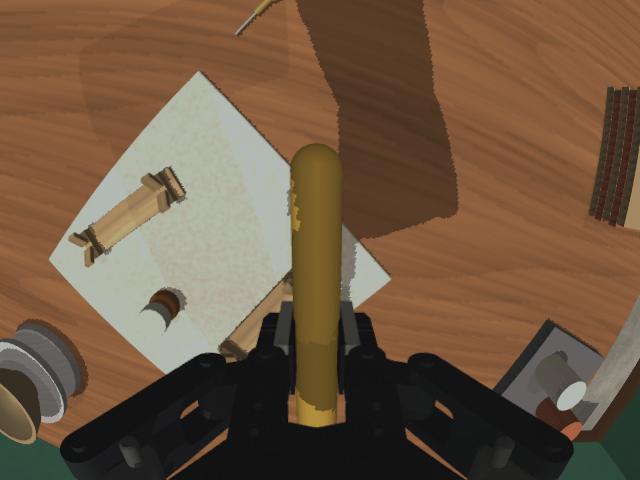

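>>> {"op": "arm_command", "data": {
  "motion": [
    {"x":0,"y":-0.03,"z":-0.004,"roll":0.021,"fingers":0},
    {"x":0,"y":-0.039,"z":-0.004,"roll":0,"fingers":0},
    {"x":0,"y":-0.039,"z":-0.004,"roll":0,"fingers":0},
    {"x":0,"y":-0.039,"z":-0.004,"roll":0,"fingers":0},
    {"x":0,"y":-0.039,"z":-0.004,"roll":0,"fingers":0},
    {"x":0,"y":-0.039,"z":-0.004,"roll":0,"fingers":0},
    {"x":0,"y":-0.039,"z":-0.004,"roll":0,"fingers":0},
    {"x":0,"y":-0.039,"z":-0.004,"roll":0,"fingers":0},
    {"x":0,"y":-0.039,"z":-0.004,"roll":0,"fingers":0},
    {"x":0,"y":-0.039,"z":-0.004,"roll":0,"fingers":0},
    {"x":0,"y":-0.039,"z":-0.004,"roll":0,"fingers":0},
    {"x":0,"y":-0.039,"z":-0.004,"roll":0,"fingers":0},
    {"x":0,"y":-0.039,"z":-0.004,"roll":0,"fingers":0},
    {"x":0,"y":-0.039,"z":-0.004,"roll":0,"fingers":0},
    {"x":0,"y":-0.02,"z":0,"roll":0,"fingers":0},
    {"x":0,"y":0,"z":0,"roll":0,"fingers":0},
    {"x":0,"y":0,"z":0,"roll":0,"fingers":0}
  ]
}}

```text
clock: 21.5
eef_pos: [0.5696, -0.2662, 0.1896]
tool_rot: [-0.07, 0.695, 0.084, 0.71]
ft_force: [0.2, 0.4, -1.0]
grip_width: 0.0162
```

```bash
python3 - <<'E'
from h import *
rel([.5668+.004,-.2873+.001,.12],105.8)
E
```

```text
pos [ 0.5696 -0.2662  0.1896] jawyaw 102.52 xaxis [ 0.019  0.023 -1.   ] F [ 0.2  0.4 -1. ] T [ 0.05  0.03 -0.01] w 0.0162 t 21.5 q [-0.45  0.51  0.3   1.35  0.03 -0.67]
roll -0.0573 shift before roll [ 0.0691 -0.0211 -0.0048] after roll [ 0.0691 -0.0208 -0.006 ]
```

>>> {"op": "arm_command", "data": {
  "motion": [
    {"x":0.01,"y":-0.01,"z":-0.003,"roll":-0.057,"fingers":0},
    {"x":0.025,"y":-0.01,"z":-0.003,"roll":0,"fingers":0},
    {"x":0.025,"y":0,"z":0,"roll":0,"fingers":0},
    {"x":0.015,"y":0,"z":0,"roll":0,"fingers":0},
    {"x":0,"y":0,"z":0,"roll":0,"fingers":0},
    {"x":0,"y":0,"z":0,"roll":0,"fingers":0}
  ]
}}

```text
clock: 22.0
eef_pos: [0.5722, -0.2826, 0.1145]
tool_rot: [-0.089, 0.691, 0.103, 0.709]
ft_force: [-0.2, 0.3, -1.1]
grip_width: 0.0161
```

```bash
python3 - <<'E'
from h import *
rel([.5668+.004,-.2873+.001,.12],105.8)
c=snap('wrist','w11');hsv=cv2.cvtColor(c['frame'],cv2.COLOR_RGB2HSV)
m=cv2.inRange(hsv,(20,165,60),(32,255,255)); N,l,s,ce=cv2.connectedComponentsWithStats(m)
for i in range(1,N):
    if s[i,4]>60: print(s[i],ce[i].round(1))
E
```

```text
pos [ 0.5722 -0.2826  0.1145] jawyaw 105.63 xaxis [ 0.023  0.023 -0.999] F [-0.2  0.3 -1.1] T [ 0.02 -0.01 -0.03] w 0.0161 t 22.0 q [-0.47  0.57  0.2   1.19  0.03 -0.75]
roll -0.0029 shift before roll [-0.0056 -0.0031 -0.0022] after roll [-0.0056 -0.0031 -0.0022]
[  291   144    51   283 10810] [316.4 290.5]
```

View pics/w11.png

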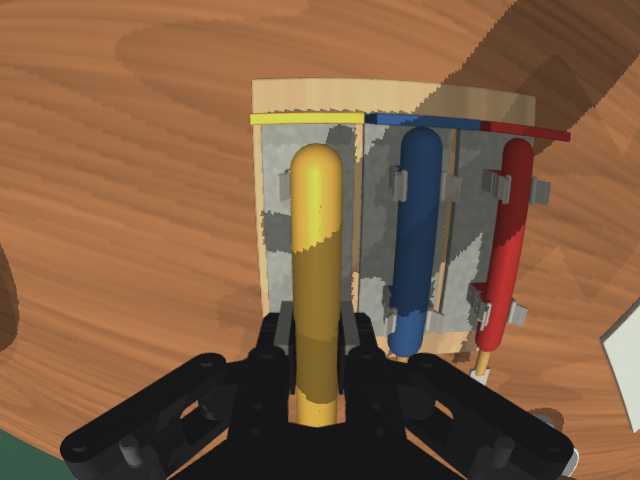

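The yellow stop spans columns 250–365 at row 114, and the held handle is centred at column 316.

```bash
python3 - <<'E'
from h import *
c=load('w11');hsv=cv2.cvtColor(c['frame'],cv2.COLOR_RGB2HSV)
m=cv2.inRange(hsv,(24,150,60),(38,255,255)); m[128:]=0; ys,xs=np.where(m); k=(xs>240)&(xs<380); xs,ys=xs[k],ys[k]
print(xs.min(),xs.max(),ys.min(),ys.max())
u0,u1=xs.min(),xs.max()+1; v0=ys[xs<u0+6]; v1=ys[xs>u1-7]; print(v0.min(),v0.max(),v1.min(),v1.max())
e=np.array([.9622,.2723]); n=np.array([-.2723,.9622])
for va,vb,z in ((v0.min(),v1.min(),.066),(v0.max()+1,v1.max()+1,.066)):
    A=onz(c,u0,va,z,True)[:2];B=onz(c,u1,vb,z,True)[:2]; C=(A+B)/2; print(A,B,C,np.linalg.norm(A-B),'S',C@e,'L',C@n)
for P in ((.5668,-.2873),(.5494,-.2257),get_obs()['eef_pos'][:2]): print('S',np.array(P)@e,'L',np.array(P)@n)
E
```

```text
250 363 113 124
115 124 114 122
[ 0.49817841 -0.33619686] [ 0.48278798 -0.28161167] [ 0.49048319 -0.30890426] 0.05671338832066023 S 0.3878282988397973 L -0.4307862574698913
[ 0.50310108 -0.33493314] [ 0.48717619 -0.28032156] [ 0.49513864 -0.30762735] 0.0568860866786802 S 0.39265546822921876 L -0.4308252904088348
S 0.46714316999999994 L -0.4307797
S 0.46717457000000007 L -0.36677016
S 0.473658481439805 L -0.4275115782969419
```

>>> {"op": "arm_command", "data": {
  "motion": [
    {"x":0.008,"y":-0.0035,"z":-0.002,"roll":-0.003,"fingers":0},
    {"x":0.012,"y":0,"z":0,"roll":0,"fingers":0},
    {"x":0.012,"y":0,"z":0,"roll":0,"fingers":0},
    {"x":0.006,"y":0,"z":0,"roll":0,"fingers":0},
    {"x":0,"y":0,"z":0,"roll":0,"fingers":0}
  ]
}}

```text
clock: 22.47
eef_pos: [0.5767, -0.2858, 0.0817]
tool_rot: [-0.094, 0.688, 0.103, 0.713]
ft_force: [0.3, 1.0, -1.1]
grip_width: 0.016
```

```bash
python3 - <<'E'
from h import *
rel([.5708,-.2863,.0337],105.8)
E
```

```text
pos [ 0.5767 -0.2858  0.0817] jawyaw 105.98 xaxis [ 0.033  0.018 -0.999] F [ 0.3  1.  -1.1] T [-0.08  0.08 -0.06] w 0.016 t 22.47 q [-0.47  0.6   0.15  1.1   0.03 -0.75]
roll 0.0031 shift before roll [ 0.0477  0.0007 -0.0076] after roll [ 0.0477  0.0007 -0.0076]
```

>>> {"op": "arm_command", "data": {
  "motion": [
    {"x":0.005,"y":0.001,"z":-0.008,"roll":0.003,"fingers":0},
    {"x":0.007,"y":0,"z":-0.001,"roll":0,"fingers":0},
    {"x":0.004,"y":0,"z":0,"roll":0,"fingers":0},
    {"x":0,"y":0,"z":0,"roll":0,"fingers":0}
  ]
}}

```text
clock: 22.8
eef_pos: [0.5705, -0.2877, 0.0678]
tool_rot: [-0.094, 0.686, 0.101, 0.714]
ft_force: [-0.1, 0.0, -0.4]
grip_width: 0.0159
```

```bash
python3 - <<'E'
from h import *
rel([.5708,-.2863,.0337],105.8)
E
```

```text
pos [ 0.5705 -0.2877  0.0678] jawyaw 105.83 xaxis [ 0.039  0.015 -0.999] F [-0.1  0.  -0.4] T [-0.01  0.04  0.  ] w 0.0159 t 22.8 q [-0.48  0.6   0.11  1.06  0.03 -0.76]
roll 0.0005 shift before roll [ 0.0341  0.0011 -0.0007] after roll [ 0.0341  0.0011 -0.0007]
```

>>> {"op": "arm_command", "data": {
  "motion": [
    {"x":0.005,"y":0.0015,"z":0.002,"roll":0,"fingers":0},
    {"x":0.005,"y":0,"z":0,"roll":0,"fingers":0},
    {"x":0.005,"y":0,"z":0,"roll":0,"fingers":0}
  ]
}}

```text
clock: 23.05
eef_pos: [0.575, -0.2861, 0.0542]
tool_rot: [-0.095, 0.684, 0.1, 0.716]
ft_force: [0.0, 0.2, -0.7]
grip_width: 0.0161
```

```bash
python3 - <<'E'
from h import *
rel([.5708,-.2863,.0337],105.8)
E
```

```text
pos [ 0.575  -0.2861  0.0542] jawyaw 105.84 xaxis [ 0.043  0.013 -0.999] F [ 0.   0.2 -0.7] T [ 0.01 -0.02 -0.04] w 0.0161 t 23.05 q [-0.48  0.61  0.1   1.03  0.03 -0.75]
roll 0.0007 shift before roll [ 0.0203  0.001  -0.005 ] after roll [ 0.0203  0.001  -0.005 ]
```

>>> {"op": "arm_command", "data": {
  "motion": [
    {"x":0.004,"y":0.001,"z":-0.003,"roll":0,"fingers":0},
    {"x":0.004,"y":0,"z":0,"roll":0,"fingers":0},
    {"x":0.004,"y":0,"z":0,"roll":0,"fingers":0}
  ]
}}

```text
clock: 23.3
eef_pos: [0.5735, -0.2865, 0.0431]
tool_rot: [-0.096, 0.684, 0.099, 0.717]
ft_force: [-3.8, 2.6, 13.2]
grip_width: 0.0159
```

```bash
python3 - <<'E'
from h import *
rel([.5708,-.2863,.0337],105.8)
E
```

```text
pos [ 0.5735 -0.2865  0.0431] jawyaw 105.86 xaxis [ 0.046  0.011 -0.999] F [-3.8  2.6 13.2] T [0.63 0.69 0.  ] w 0.0159 t 23.3 q [-0.48  0.62  0.08  0.99  0.03 -0.75]
roll 0.001 shift before roll [ 0.0092  0.0009 -0.003 ] after roll [ 0.0092  0.0009 -0.003 ]
```

>>> {"op": "arm_command", "data": {
  "motion": [
    {"x":0.004,"y":0,"z":0,"roll":0,"fingers":0},
    {"x":0.004,"y":0,"z":0,"roll":0,"fingers":0}
  ]
}}

```text
clock: 23.47
eef_pos: [0.5746, -0.286, 0.0377]
tool_rot: [-0.096, 0.682, 0.099, 0.718]
ft_force: [-1.3, 1.4, 6.6]
grip_width: 0.0161
```

```bash
python3 - <<'E'
from h import *
rel([.5708,-.2863,.0337],105.8)
E
```

```text
pos [ 0.5746 -0.286   0.0377] jawyaw 105.86 xaxis [ 0.049  0.011 -0.999] F [-1.3  1.4  6.6] T [0.32 0.22 0.01] w 0.0161 t 23.47 q [-0.48  0.63  0.07  0.98  0.03 -0.75]
roll 0.001 shift before roll [ 0.0038  0.0008 -0.0039] after roll [ 0.0038  0.0008 -0.0039]
```

>>> {"op": "arm_command", "data": {
  "motion": [
    {"x":0.004,"y":0,"z":0,"roll":0,"fingers":0},
    {"x":0.005,"y":0,"z":0,"roll":0,"fingers":0},
    {"x":0.005,"y":0,"z":0,"roll":0,"fingers":0}
  ]
}}

```text
clock: 23.72
eef_pos: [0.5757, -0.2858, 0.0329]
tool_rot: [-0.097, 0.681, 0.098, 0.719]
ft_force: [-15.9, 5.9, 39.3]
grip_width: 0.016
```

```bash
python3 - <<'E'
from h import *
rel([.5708,-.2863,.0337],105.8)
snap('wrist','w12')
E
```

```text
pos [ 0.5757 -0.2858  0.0329] jawyaw 105.84 xaxis [ 0.053  0.01  -0.999] F [-15.9   5.9  39.3] T [1.25 3.15 0.12] w 0.016 t 23.72 q [-0.48  0.63  0.07  0.96  0.03 -0.75]
roll 0.0008 shift before roll [-0.0011  0.0008 -0.0048] after roll [-0.0011  0.0008 -0.0048]
```

View pics/w12.png

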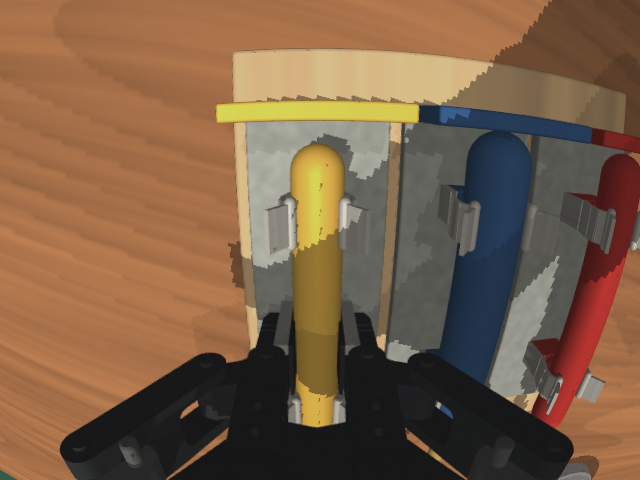

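>>> {"op": "arm_command", "data": {
  "motion": [
    {"x":-0.001,"y":0,"z":0,"roll":0,"fingers":0},
    {"x":0,"y":0,"z":0,"roll":0,"fingers":0.35},
    {"x":0,"y":0,"z":0,"roll":0,"fingers":0.35},
    {"x":0,"y":0.001,"z":0,"roll":0,"fingers":0.35},
    {"x":0,"y":0,"z":0,"roll":0,"fingers":0},
    {"x":0,"y":0,"z":0,"roll":0,"fingers":0},
    {"x":0,"y":0,"z":0,"roll":0,"fingers":0},
    {"x":0,"y":0,"z":0,"roll":0,"fingers":0}
  ]
}}

```text
clock: 24.43
eef_pos: [0.5756, -0.2856, 0.0355]
tool_rot: [-0.097, 0.68, 0.097, 0.72]
ft_force: [-0.4, -0.4, 2.8]
grip_width: 0.016
```

```bash
python3 - <<'E'
from h import *
rel([.5668,-.2873,.0337],105.8)
E
```

```text
pos [ 0.5756 -0.2856  0.0355] jawyaw 105.8 xaxis [ 0.056  0.008 -0.998] F [-0.4 -0.4  2.8] T [-0.06  0.2   0.01] w 0.016 t 24.43 q [-0.48  0.62  0.06  0.96  0.03 -0.75]
roll 0.0 shift before roll [ 0.0013  0.0008 -0.009 ] after roll [ 0.0013  0.0008 -0.009 ]
```

>>> {"op": "arm_command", "data": {
  "motion": [
    {"x":0,"y":0,"z":-0.003,"roll":0,"fingers":0},
    {"x":0,"y":0,"z":-0.004,"roll":0,"fingers":0},
    {"x":0,"y":0,"z":-0.004,"roll":0,"fingers":0}
  ]
}}

```text
clock: 24.68
eef_pos: [0.5681, -0.2877, 0.0356]
tool_rot: [-0.098, 0.678, 0.098, 0.722]
ft_force: [9.9, 3.1, 0.7]
grip_width: 0.016
```

```bash
python3 - <<'E'
from h import *
rel([.5668,-.2873,.0337],105.8)
E
```

```text
pos [ 0.5681 -0.2877  0.0356] jawyaw 105.92 xaxis [ 0.062  0.009 -0.998] F [9.9 3.1 0.7] T [ 0.71 -1.99  0.05] w 0.016 t 24.68 q [-0.49  0.61  0.04  0.95  0.04 -0.76]
roll 0.002 shift before roll [ 0.0018  0.0008 -0.0012] after roll [ 0.0018  0.0008 -0.0012]
```

>>> {"op": "arm_command", "data": {
  "motion": [
    {"x":0.0005,"y":0,"z":-0.004,"roll":0,"fingers":0},
    {"x":0.0005,"y":0,"z":-0.004,"roll":0,"fingers":0}
  ]
}}

```text
clock: 24.85
eef_pos: [0.5682, -0.2877, 0.0361]
tool_rot: [-0.098, 0.671, 0.1, 0.728]
ft_force: [10.9, 4.9, -2.2]
grip_width: 0.0159
```

```bash
python3 - <<'E'
from h import *
rel([.5668,-.2873,.0337],105.8)
snap('wrist','w13')
E
```

```text
pos [ 0.5682 -0.2877  0.0361] jawyaw 106.14 xaxis [ 0.08   0.014 -0.997] F [10.9  4.9 -2.2] T [ 0.8  -2.   -0.02] w 0.0159 t 24.85 q [-0.49  0.6   0.02  0.93  0.05 -0.77]
roll 0.0059 shift before roll [ 0.0023  0.0008 -0.0014] after roll [ 0.0023  0.0008 -0.0014]
```

View pics/w13.png

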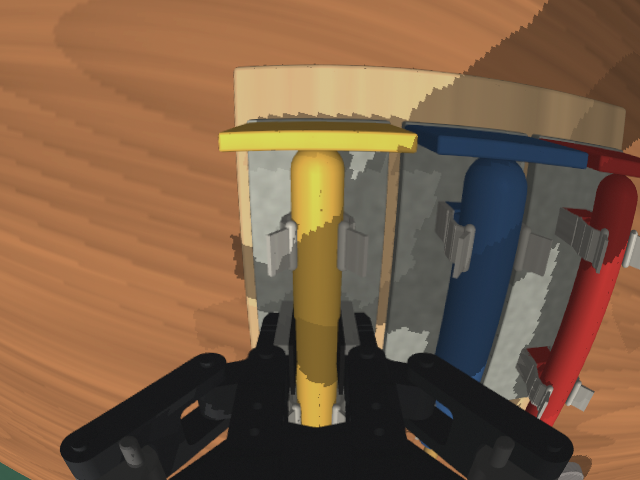

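>>> {"op": "arm_command", "data": {
  "motion": [
    {"x":0,"y":0,"z":0,"roll":0,"fingers":0},
    {"x":0,"y":0,"z":0,"roll":0,"fingers":0.4},
    {"x":0,"y":0,"z":0,"roll":0,"fingers":0.4},
    {"x":0,"y":0,"z":0,"roll":0,"fingers":0.4},
    {"x":-0.01,"y":0,"z":0,"roll":0,"fingers":0.4},
    {"x":-0.02,"y":0,"z":0,"roll":0,"fingers":0.4},
    {"x":-0.03,"y":0,"z":0,"roll":0,"fingers":0.4},
    {"x":-0.03,"y":0,"z":0,"roll":0,"fingers":0.4},
    {"x":0,"y":0,"z":0,"roll":0,"fingers":0},
    {"x":0,"y":0,"z":0,"roll":0,"fingers":0}
  ]
}}

```text
clock: 25.73
eef_pos: [0.553, -0.288, 0.1258]
tool_rot: [-0.095, 0.676, 0.102, 0.723]
ft_force: [-0.6, 0.5, -1.1]
grip_width: 0.0106
```

```bash
python3 - <<'E'
from h import *
rel([.5668-.0212,-.2873-.006,.065],105.8)
snap('wrist','w14'); c=snap('scene','s14')
b=c['frame'][165:290,150:290,::-1]
cv2.imwrite('pics/s14c.png',cv2.resize(b,None,fx=4.5,fy=4.5,interpolation=cv2.INTER_CUBIC))
E
```

```text
pos [ 0.553  -0.288   0.1258] jawyaw 106.03 xaxis [ 0.064  0.02  -0.998] F [-0.6  0.5 -1.1] T [-0.02  0.11  0.03] w 0.0106 t 25.73 q [-0.5   0.51  0.12  1.13  0.05 -0.78]
roll 0.004 shift before roll [ 0.0601 -0.0031 -0.0126] after roll [ 0.0601 -0.0031 -0.0126]
```

View pics/w14.png

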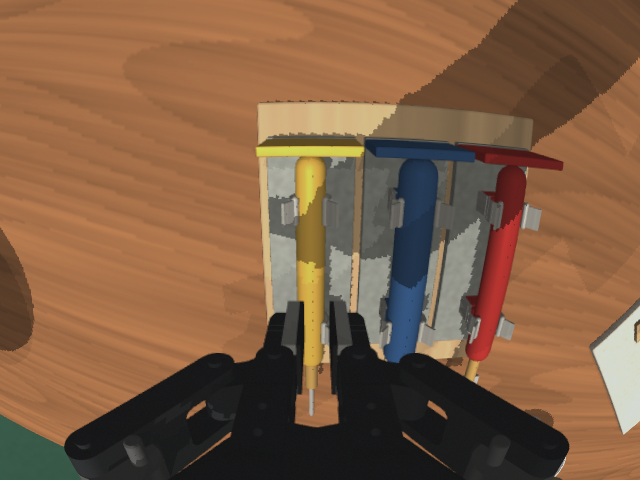

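View pics/s14c.png

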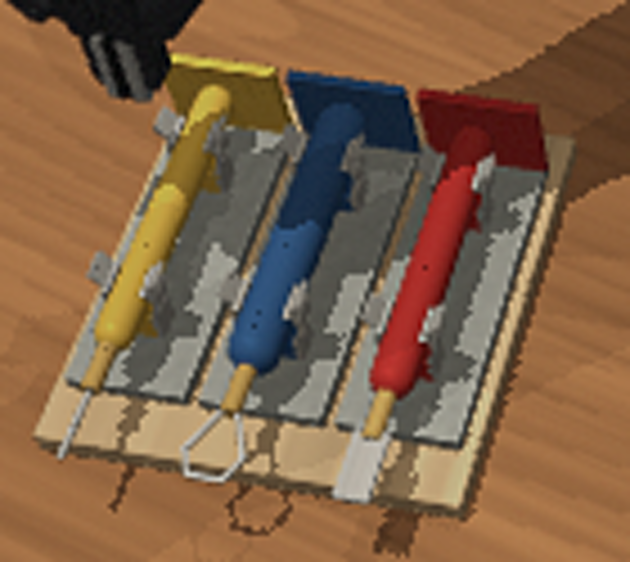

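>>> {"op": "arm_command", "data": {
  "motion": [
    {"x":0.02,"y":-0.003,"z":-0.014,"roll":0,"fingers":0},
    {"x":0.02,"y":0,"z":0,"roll":0,"fingers":0},
    {"x":0.012,"y":0,"z":0,"roll":0,"fingers":0},
    {"x":0.004,"y":0,"z":0,"roll":0,"fingers":0},
    {"x":0,"y":0,"z":0,"roll":0,"fingers":0}
  ]
}}

```text
clock: 26.25
eef_pos: [0.5416, -0.293, 0.0632]
tool_rot: [-0.094, 0.678, 0.103, 0.722]
ft_force: [-0.9, 0.5, -0.1]
grip_width: -0.0
```

```bash
python3 - <<'E'
from h import *
rel([.5668-.0212,-.2873-.006,.059],105.8)
E
```

```text
pos [ 0.5416 -0.293   0.0632] jawyaw 106.03 xaxis [ 0.06   0.022 -0.998] F [-0.9  0.5 -0.1] T [-0.03  0.11 -0.02] w -0.0 t 26.25 q [-0.52  0.55  0.01  0.99  0.05 -0.8 ]
roll 0.0041 shift before roll [ 0.0045 -0.0014  0.0034] after roll [ 0.0045 -0.0014  0.0034]
```

>>> {"op": "arm_command", "data": {
  "motion": [
    {"x":0.001,"y":-0.0015,"z":0.002,"roll":0,"fingers":0},
    {"x":0.003,"y":0,"z":0,"roll":0,"fingers":0},
    {"x":0.003,"y":0,"z":0,"roll":0,"fingers":0},
    {"x":0.003,"y":0,"z":0,"roll":0,"fingers":0}
  ]
}}

```text
clock: 26.58
eef_pos: [0.5443, -0.2942, 0.0589]
tool_rot: [-0.094, 0.678, 0.102, 0.722]
ft_force: [-8.0, 3.7, 16.7]
grip_width: 0.0001
```

```bash
python3 - <<'E'
from h import *
rel([.5668-.0212,-.2873-.006,.059],105.8)
E
```

```text
pos [ 0.5443 -0.2942  0.0589] jawyaw 106.0 xaxis [ 0.06   0.02  -0.998] F [-8.   3.7 16.7] T [0.8  1.76 0.03] w 0.0001 t 26.58 q [-0.52  0.56  0.02  0.99  0.05 -0.8 ]
roll 0.0036 shift before roll [-0.      0.0005  0.0015] after roll [-0.      0.0005  0.0015]
```

>>> {"op": "arm_command", "data": {
  "motion": [
    {"x":-0.004,"y":0,"z":0,"roll":0,"fingers":0},
    {"x":-0.01,"y":0,"z":0,"roll":0,"fingers":0},
    {"x":0,"y":0.001,"z":0.02,"roll":0,"fingers":0},
    {"x":0,"y":0,"z":0.022,"roll":0,"fingers":0},
    {"x":0.003,"y":0,"z":0,"roll":0,"fingers":0},
    {"x":0.003,"y":0,"z":0,"roll":0,"fingers":0}
  ]
}}

```text
clock: 27.08
eef_pos: [0.5885, -0.2838, 0.0786]
tool_rot: [-0.096, 0.675, 0.1, 0.725]
ft_force: [-0.6, -0.1, -0.8]
grip_width: -0.0
```

```bash
python3 - <<'E'
from h import *
rel([.5668+.0212,-.2873+.006,.059],105.8)
E
```

```text
pos [ 0.5885 -0.2838  0.0786] jawyaw 105.94 xaxis [ 0.07   0.014 -0.997] F [-0.6 -0.1 -0.8] T [-0.01  0.09 -0.05] w -0.0 t 27.08 q [-0.47  0.59  0.13  1.05  0.04 -0.75]
roll 0.0024 shift before roll [ 0.0195  0.0026 -0.0012] after roll [ 0.0195  0.0026 -0.0012]
```

>>> {"op": "arm_command", "data": {
  "motion": [
    {"x":0.008,"y":0.0025,"z":-0.001,"roll":0,"fingers":0},
    {"x":0.007,"y":0,"z":0,"roll":0,"fingers":0},
    {"x":0.003,"y":0,"z":0,"roll":0,"fingers":0},
    {"x":0.003,"y":0,"z":-0.001,"roll":0,"fingers":0},
    {"x":0.003,"y":0,"z":-0.001,"roll":0,"fingers":0}
  ]
}}

```text
clock: 27.5
eef_pos: [0.5883, -0.2821, 0.0588]
tool_rot: [-0.097, 0.672, 0.099, 0.728]
ft_force: [-6.3, 4.9, 21.6]
grip_width: 0.0001
```

```bash
python3 - <<'E'
from h import *
rel([.5668+.0212,-.2873+.006,.059],105.8)
E
```

```text
pos [ 0.5883 -0.2821  0.0588] jawyaw 105.93 xaxis [ 0.078  0.014 -0.997] F [-6.3  4.9 21.6] T [1.13 1.09 0.06] w 0.0001 t 27.5 q [-0.47  0.61  0.1   1.    0.05 -0.75]
roll 0.0023 shift before roll [-0.0002  0.0009  0.    ] after roll [-0.0002  0.0009 -0.    ]
```

>>> {"op": "arm_command", "data": {
  "motion": [
    {"x":-0.01,"y":0,"z":0,"roll":0,"fingers":0},
    {"x":-0.025,"y":0,"z":0,"roll":0,"fingers":0},
    {"x":-0.025,"y":0,"z":-0.005,"roll":0,"fingers":0.3},
    {"x":-0.005,"y":0.015,"z":-0.015,"roll":0,"fingers":0.3},
    {"x":0,"y":0.015,"z":-0.015,"roll":0,"fingers":0.3},
    {"x":0,"y":0,"z":0,"roll":0,"fingers":0.3},
    {"x":0,"y":0,"z":0,"roll":0,"fingers":0.3}
  ]
}}

```text
clock: 28.08
eef_pos: [0.5359, -0.2643, 0.123]
tool_rot: [-0.095, 0.673, 0.098, 0.727]
ft_force: [0.5, -0.4, -0.0]
grip_width: 0.0256
```

```bash
python3 - <<'E'
from h import *
rel([.5668,-.2873,.1],105.8)
c=snap('wrist','w15')
b=c['frame'][90:330,220:560,::-1]
cv2.imwrite('pics/w15c.png',cv2.resize(b,None,fx=2.3,fy=2.3,interpolation=cv2.INTER_CUBIC))
c=snap('top','t15')
b=c['frame'][150:285,350:490,::-1]
cv2.imwrite('pics/t15c.png',cv2.resize(b,None,fx=4.2,fy=4.2,interpolation=cv2.INTER_CUBIC))
E
```

```text
pos [ 0.5359 -0.2643  0.123 ] jawyaw 105.73 xaxis [ 0.075  0.014 -0.997] F [ 0.5 -0.4 -0. ] T [ 0.02  0.05 -0.03] w 0.0256 t 28.08 q [-0.48  0.45  0.02  1.08  0.05 -0.76]
roll -0.0013 shift before roll [ 0.025  -0.0303  0.0217] after roll [ 0.025  -0.0303  0.0216]
```

View pics/w15c.png

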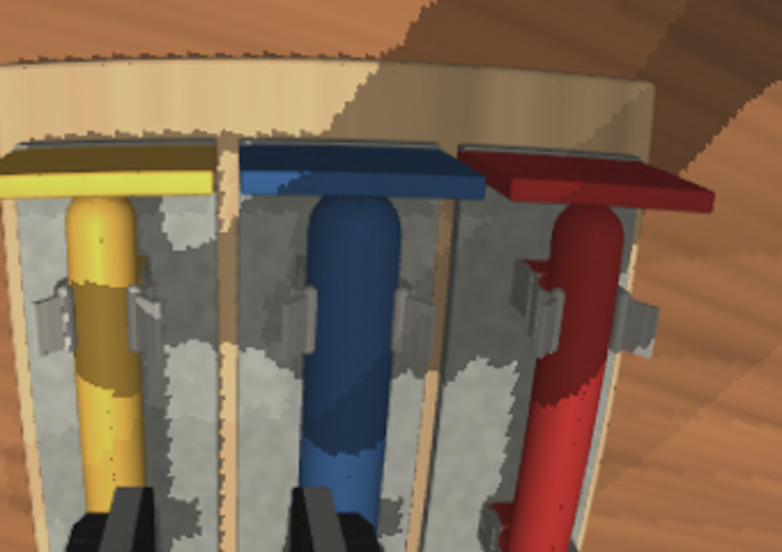

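View pics/t15c.png

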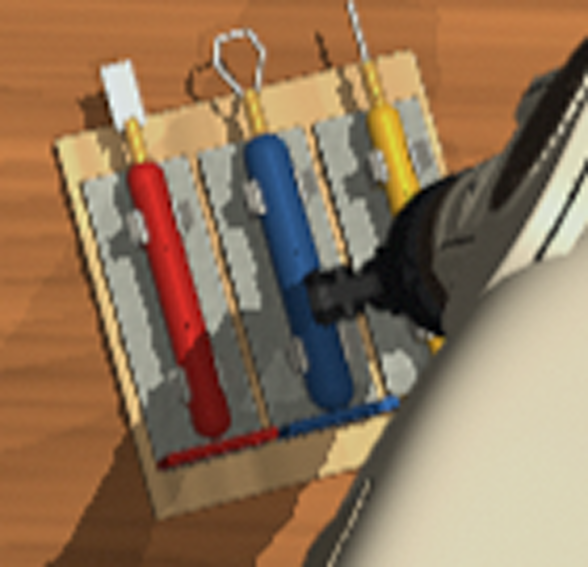

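>>> {"op": "arm_command", "data": {
  "motion": [
    {"x":-0.01,"y":0,"z":0.03,"roll":0,"fingers":0.3},
    {"x":-0.005,"y":0,"z":0.03,"roll":0,"fingers":0.3},
    {"x":0,"y":0,"z":0.03,"roll":0,"fingers":0.3},
    {"x":0,"y":0,"z":0.02,"roll":0,"fingers":0.3},
    {"x":0,"y":0,"z":0,"roll":0,"fingers":0.3},
    {"x":0,"y":0,"z":0,"roll":0,"fingers":0.3}
  ]
}}

```text
clock: 28.68
eef_pos: [0.6435, -0.2349, 0.1394]
tool_rot: [-0.092, 0.676, 0.099, 0.724]
ft_force: [-0.4, -0.2, 0.1]
grip_width: 0.0259
```

```bash
python3 - <<'E'
from h import *
rel([.5668,-.2873,.1],105.8)
c=snap('wrist','w16')
b=c['frame'][60:300,180:520,::-1]
cv2.imwrite('pics/w16c.png',cv2.resize(b,None,fx=2.3,fy=2.3,interpolation=cv2.INTER_CUBIC))
o,d=ray(c,316,247,True); print(o,d)
E
```

```text
pos [ 0.6435 -0.2349  0.1394] jawyaw 105.51 xaxis [ 0.066  0.018 -0.998] F [-0.4 -0.2  0.1] T [-0.03  0.08  0.  ] w 0.0259 t 28.68 q [-0.37  0.61  0.33  1.24  0.04 -0.64]
roll -0.005 shift before roll [ 0.0334 -0.0299 -0.0904] after roll [ 0.0334 -0.0295 -0.0905]
[ 0.55830182 -0.25803276  0.27500051] [ 0.36025161  0.09868688 -0.92762044]
```

View pics/w16c.png

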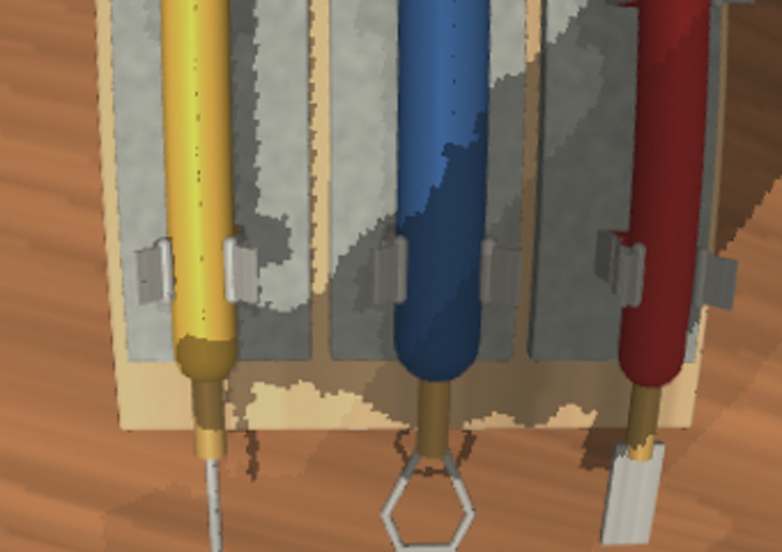

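```bash
python3 - <<'E'
from h import *
c=load('w16')
b=c['frame'][0:200,190:500,::-1]
cv2.imwrite('pics/w16d.png',cv2.resize(b,None,fx=2.5,fy=2.5,interpolation=cv2.INTER_CUBIC))
E
```

```text
(no output)
```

View pics/w16d.png

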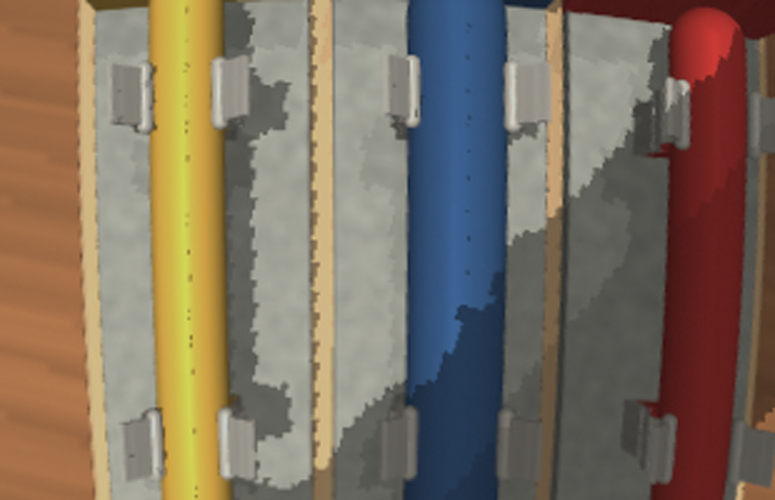

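>>> {"op": "arm_command", "data": {
  "motion": [
    {"x":0,"y":0,"z":-0.025,"roll":0,"fingers":0.3},
    {"x":0,"y":0,"z":-0.015,"roll":0,"fingers":0.3},
    {"x":0,"y":0,"z":0,"roll":0,"fingers":0.3},
    {"x":0,"y":0,"z":0,"roll":0,"fingers":0.3}
  ]
}}

```text
clock: 29.07
eef_pos: [0.6009, -0.2465, 0.1331]
tool_rot: [-0.091, 0.678, 0.099, 0.722]
ft_force: [0.1, -1.1, 0.7]
grip_width: 0.0257
```

```bash
python3 - <<'E'
from h import *
e=np.array([.9622,.2723])
c=load('w16')
for n,u,v in (('y',180+207/2.3,60+380/2.3),('b',180+436/2.3,60+382/2.3),('r',180+650/2.3,60+386/2.3)):
    P=onz(c,u,v,.05,True); print(n,P.round(4),'S',P[:2]@e)
rel([.5668,-.2873,.1],105.8)
c=snap('wrist','w17'); o,d=ray(c,316,247,True); print(o[:2]@e,o)
b=c['frame'][30:230,190:500,::-1]
cv2.imwrite('pics/w17d.png',cv2.resize(b,None,fx=2.5,fy=2.5,interpolation=cv2.INTER_CUBIC))
E
```

```text
y [ 0.639  -0.2666  0.05  ] S 0.5422797570408167
b [ 0.6225 -0.2047  0.05  ] S 0.5432467551808049
r [ 0.6059 -0.1425  0.05  ] S 0.5441936788017464
pos [ 0.6009 -0.2465  0.1331] jawyaw 105.43 xaxis [ 0.06   0.02  -0.998] F [ 0.1 -1.1  0.7] T [0.03 0.05 0.01] w 0.0257 t 29.07 q [-0.41  0.55  0.21  1.18  0.04 -0.68]
roll -0.0064 shift before roll [ 0.0302 -0.0304 -0.0457] after roll [ 0.0302 -0.0301 -0.0459]
0.42341812499622306 [ 0.5163903 -0.2697489  0.2691175]
```

View pics/w17d.png

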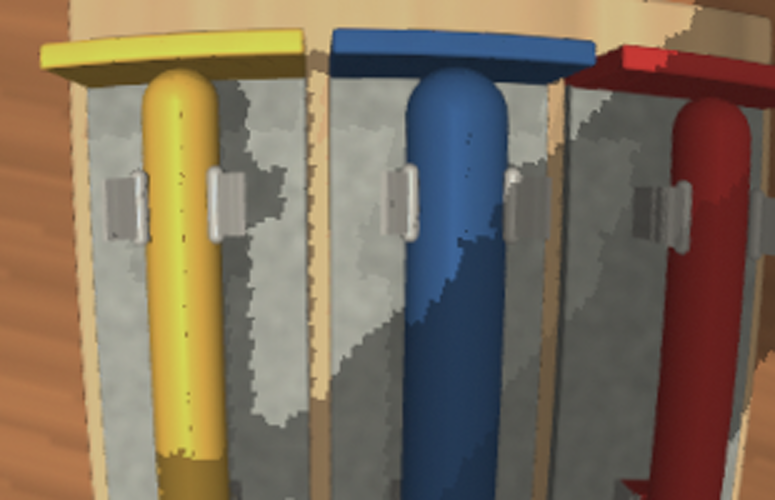

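>>> {"op": "arm_command", "data": {
  "motion": [
    {"x":0.005,"y":0.017,"z":-0.02,"roll":-0.006,"fingers":0.5},
    {"x":0.01,"y":0.017,"z":-0.02,"roll":0,"fingers":0.5},
    {"x":0.012,"y":0,"z":0,"roll":0,"fingers":0.5},
    {"x":0,"y":0,"z":0,"roll":0,"fingers":0.5},
    {"x":0,"y":0,"z":0,"roll":0,"fingers":0.5}
  ]
}}

```text
clock: 29.53
eef_pos: [0.5549, -0.224, 0.1031]
tool_rot: [-0.093, 0.677, 0.1, 0.723]
ft_force: [1.1, -0.0, 0.3]
grip_width: 0.0427
```

```bash
python3 - <<'E'
from h import *
rel([.5500,-.2257,.036],105.8)
E
```

```text
pos [ 0.5549 -0.224   0.1031] jawyaw 105.72 xaxis [ 0.063  0.019 -0.998] F [ 1.1 -0.   0.3] T [-0.05  0.11 -0.03] w 0.0427 t 29.53 q [-0.41  0.48  0.    1.05  0.04 -0.68]
roll -0.0014 shift before roll [ 0.0666 -0.0004 -0.0096] after roll [ 0.0666 -0.0004 -0.0096]
```

>>> {"op": "arm_command", "data": {
  "motion": [
    {"x":0.012,"y":0,"z":-0.004,"roll":0,"fingers":0.5},
    {"x":0.018,"y":0,"z":-0.003,"roll":0,"fingers":0.5},
    {"x":0.018,"y":0,"z":-0.002,"roll":0,"fingers":0.5},
    {"x":0.01,"y":0,"z":0,"roll":0,"fingers":0.5},
    {"x":0,"y":0,"z":0,"roll":0,"fingers":0.5}
  ]
}}

```text
clock: 29.95
eef_pos: [0.5588, -0.2285, 0.0489]
tool_rot: [-0.096, 0.673, 0.098, 0.727]
ft_force: [-0.3, 0.7, 0.1]
grip_width: 0.0423
```

```bash
python3 - <<'E'
from h import *
rel([.5500,-.2257,.036],105.8)
E
```

```text
pos [ 0.5588 -0.2285  0.0489] jawyaw 105.76 xaxis [ 0.076  0.014 -0.997] F [-0.3  0.7  0.1] T [0.09 0.1  0.02] w 0.0423 t 29.95 q [-0.41  0.53 -0.07  0.91  0.04 -0.68]
roll -0.0007 shift before roll [ 0.0122  0.0052 -0.0086] after roll [ 0.0122  0.0052 -0.0086]
```

>>> {"op": "arm_command", "data": {
  "motion": [
    {"x":0.004,"y":0.005,"z":-0.005,"roll":0,"fingers":0.5},
    {"x":0.004,"y":0,"z":-0.002,"roll":0,"fingers":0.5},
    {"x":0.003,"y":0,"z":0,"roll":0,"fingers":0.4},
    {"x":0,"y":0,"z":0,"roll":0,"fingers":0.35}
  ]
}}

```text
clock: 30.28
eef_pos: [0.5541, -0.2262, 0.0391]
tool_rot: [-0.097, 0.671, 0.098, 0.729]
ft_force: [-0.2, -0.2, 0.6]
grip_width: 0.03
```

```bash
python3 - <<'E'
from h import *
rel([.5500,-.2257,.036],105.8)
E
```

```text
pos [ 0.5541 -0.2262  0.0391] jawyaw 105.78 xaxis [ 0.08   0.012 -0.997] F [-0.2 -0.2  0.6] T [0.01 0.11 0.08] w 0.03 t 30.28 q [-0.41  0.53 -0.1   0.87  0.04 -0.68]
roll -0.0004 shift before roll [ 0.0028  0.0016 -0.004 ] after roll [ 0.0028  0.0016 -0.004 ]
```

Centre laterally, close on the blue handle, then push gently towards the stop.

>>> {"op": "arm_command", "data": {
  "motion": [
    {"x":0.001,"y":0.0015,"z":0,"roll":0,"fingers":0.35},
    {"x":0,"y":0,"z":0,"roll":0,"fingers":0},
    {"x":0,"y":0,"z":0,"roll":0,"fingers":0},
    {"x":0,"y":0,"z":0,"roll":0,"fingers":0},
    {"x":0,"y":0,"z":0,"roll":0,"fingers":0}
  ]
}}

```text
clock: 30.7
eef_pos: [0.5546, -0.225, 0.0396]
tool_rot: [-0.097, 0.67, 0.097, 0.729]
ft_force: [-0.9, -0.5, -2.5]
grip_width: 0.0219
```

```bash
python3 - <<'E'
from h import *
rel([.5500,-.2257,.036],105.8)
E
```

```text
pos [ 0.5546 -0.225   0.0396] jawyaw 105.78 xaxis [ 0.083  0.011 -0.997] F [-0.9 -0.5 -2.5] T [-0.02  0.13 -0.01] w 0.0219 t 30.7 q [-0.41  0.53 -0.1   0.87  0.04 -0.68]
roll -0.0003 shift before roll [ 0.0032  0.0006 -0.0049] after roll [ 0.0032  0.0006 -0.0049]
```

>>> {"op": "arm_command", "data": {
  "motion": [
    {"x":0,"y":0,"z":-0.003,"roll":0,"fingers":0},
    {"x":0,"y":0,"z":-0.003,"roll":0,"fingers":0}
  ]
}}

```text
clock: 30.87
eef_pos: [0.5539, -0.2253, 0.0401]
tool_rot: [-0.097, 0.666, 0.099, 0.733]
ft_force: [9.1, 2.9, -6.0]
grip_width: 0.0221
```

```bash
python3 - <<'E'
from h import *
rel([.5500,-.2257,.036],105.8)
E
```

```text
pos [ 0.5539 -0.2253  0.0401] jawyaw 105.92 xaxis [ 0.093  0.015 -0.996] F [ 9.1  2.9 -6. ] T [ 0.66 -1.59 -0.07] w 0.0221 t 30.87 q [-0.41  0.52 -0.11  0.86  0.05 -0.69]
roll 0.002 shift before roll [ 0.0037  0.0007 -0.0042] after roll [ 0.0037  0.0007 -0.0042]
```

>>> {"op": "arm_command", "data": {
  "motion": [
    {"x":0.002,"y":0,"z":-0.004,"roll":0,"fingers":0}
  ]
}}

```text
clock: 30.95
eef_pos: [0.5541, -0.2253, 0.0392]
tool_rot: [-0.098, 0.663, 0.099, 0.736]
ft_force: [7.1, 4.9, 3.9]
grip_width: 0.0216
```

```bash
python3 - <<'E'
from h import *
rel([.5500,-.2257,.036],105.8)
E
```

```text
pos [ 0.5541 -0.2253  0.0392] jawyaw 106.01 xaxis [ 0.101  0.017 -0.995] F [7.1 4.9 3.9] T [ 0.92 -1.24 -0.17] w 0.0216 t 30.95 q [-0.41  0.52 -0.12  0.85  0.06 -0.69]
roll 0.0037 shift before roll [ 0.0028  0.0008 -0.0043] after roll [ 0.0028  0.0008 -0.0043]
```

>>> {"op": "arm_command", "data": {
  "motion": [
    {"x":0,"y":0,"z":0,"roll":0,"fingers":0.0},
    {"x":0,"y":0,"z":0,"roll":0,"fingers":0.5},
    {"x":0,"y":0,"z":0,"roll":0,"fingers":0.5},
    {"x":0,"y":0,"z":0,"roll":0,"fingers":0.5},
    {"x":-0.01,"y":0,"z":0.001,"roll":0,"fingers":0.5},
    {"x":-0.02,"y":0,"z":0.002,"roll":0,"fingers":0.5},
    {"x":-0.02,"y":0,"z":0.002,"roll":0,"fingers":0.5},
    {"x":-0.015,"y":0,"z":0.001,"roll":0,"fingers":0.5},
    {"x":0,"y":-0.02,"z":0.0,"roll":0,"fingers":0.5},
    {"x":0,"y":-0.022,"z":0.0,"roll":0,"fingers":0.5},
    {"x":0,"y":-0.02,"z":0.0,"roll":0,"fingers":0.5},
    {"x":0,"y":0,"z":0,"roll":0,"fingers":0.5},
    {"x":0,"y":0,"z":0,"roll":0,"fingers":0.5}
  ]
}}

```text
clock: 32.03
eef_pos: [0.5695, -0.2871, 0.1155]
tool_rot: [-0.099, 0.663, 0.099, 0.736]
ft_force: [-0.2, 0.7, -0.3]
grip_width: 0.0427
```

```bash
python3 - <<'E'
from h import *
rel([.5700,-.2865,.038],105.8)
E
```

```text
pos [ 0.5695 -0.2871  0.1155] jawyaw 106.03 xaxis [ 0.102  0.014 -0.995] F [-0.2  0.7 -0.3] T [-0.01  0.08  0.02] w 0.0427 t 32.03 q [-0.5   0.52  0.1   1.07  0.06 -0.77]
roll 0.004 shift before roll [ 0.0771  0.0016 -0.0073] after roll [ 0.0771  0.0016 -0.0073]
```

>>> {"op": "arm_command", "data": {
  "motion": [
    {"x":0.015,"y":0.0015,"z":-0.004,"roll":0.004,"fingers":0.5},
    {"x":0.02,"y":0,"z":-0.003,"roll":0,"fingers":0.5},
    {"x":0.02,"y":0,"z":-0.002,"roll":0,"fingers":0.5},
    {"x":0.008,"y":0,"z":0,"roll":0,"fingers":0.4},
    {"x":0,"y":0,"z":0,"roll":0,"fingers":0.4}
  ]
}}

```text
clock: 32.45
eef_pos: [0.5672, -0.286, 0.0539]
tool_rot: [-0.098, 0.662, 0.097, 0.737]
ft_force: [-0.0, 0.6, -0.3]
grip_width: 0.034
```

```bash
python3 - <<'E'
from h import *
rel([.5700,-.2865,.038],105.8)
E
```

```text
pos [ 0.5672 -0.286   0.0539] jawyaw 105.8 xaxis [ 0.105  0.013 -0.994] F [-0.   0.6 -0.3] T [ 0.06  0.11 -0.03] w 0.034 t 32.45 q [-0.5   0.56  0.01  0.92  0.06 -0.77]
roll 0.0001 shift before roll [ 0.0161 -0.001   0.0009] after roll [ 0.0161 -0.001   0.0009]
```

>>> {"op": "arm_command", "data": {
  "motion": [
    {"x":0.006,"y":-0.001,"z":0.001,"roll":0,"fingers":0.4},
    {"x":0.007,"y":0,"z":0,"roll":0,"fingers":0.4},
    {"x":0.002,"y":0,"z":0,"roll":0,"fingers":0.3},
    {"x":0,"y":0,"z":0,"roll":0,"fingers":0},
    {"x":0,"y":0,"z":0,"roll":0,"fingers":0},
    {"x":0,"y":0,"z":0,"roll":0,"fingers":0},
    {"x":0,"y":0,"z":0,"roll":0,"fingers":0}
  ]
}}

```text
clock: 33.03
eef_pos: [0.5719, -0.2867, 0.0411]
tool_rot: [-0.1, 0.661, 0.096, 0.738]
ft_force: [0.1, -0.0, -2.4]
grip_width: 0.0158
```

```bash
python3 - <<'E'
from h import *
rel([.5700,-.2865,.038],105.8)
E
```

```text
pos [ 0.5719 -0.2867  0.0411] jawyaw 105.87 xaxis [ 0.108  0.01  -0.994] F [ 0.1 -0.  -2.4] T [-0.11 -0.01 -0.02] w 0.0158 t 33.03 q [-0.49  0.58  0.    0.9   0.06 -0.77]
roll 0.0012 shift before roll [ 0.0029  0.0007 -0.0021] after roll [ 0.0029  0.0007 -0.0021]
```

>>> {"op": "arm_command", "data": {
  "motion": [
    {"x":0.0005,"y":0,"z":-0.003,"roll":0,"fingers":0},
    {"x":0.001,"y":0,"z":-0.003,"roll":0,"fingers":0}
  ]
}}

```text
clock: 33.2
eef_pos: [0.5711, -0.2871, 0.0409]
tool_rot: [-0.1, 0.657, 0.097, 0.741]
ft_force: [6.5, 3.7, 0.9]
grip_width: 0.0157
```

```bash
python3 - <<'E'
from h import *
rel([.5700,-.2865,.038],105.8)
E
```

```text
pos [ 0.5711 -0.2871  0.0409] jawyaw 106.0 xaxis [ 0.118  0.013 -0.993] F [6.5 3.7 0.9] T [ 0.8  -1.16 -0.03] w 0.0157 t 33.2 q [-0.5   0.58 -0.01  0.88  0.07 -0.78]
roll 0.0035 shift before roll [ 0.0027  0.0009 -0.0012] after roll [ 0.0027  0.0009 -0.0012]
```

>>> {"op": "arm_command", "data": {
  "motion": [
    {"x":0.001,"y":0,"z":-0.004,"roll":0,"fingers":0}
  ]
}}

```text
clock: 33.28
eef_pos: [0.571, -0.2871, 0.041]
tool_rot: [-0.1, 0.654, 0.098, 0.744]
ft_force: [8.3, 3.9, -0.3]
grip_width: 0.0157
```

```bash
python3 - <<'E'
from h import *
rel([.5700,-.2865,.038],105.8)
E
```

```text
pos [ 0.571  -0.2871  0.041 ] jawyaw 106.11 xaxis [ 0.126  0.015 -0.992] F [ 8.3  3.9 -0.3] T [ 0.85 -1.56 -0.07] w 0.0157 t 33.28 q [-0.5   0.57 -0.02  0.87  0.07 -0.78]
roll 0.0055 shift before roll [ 0.0029  0.0009 -0.0012] after roll [ 0.0029  0.0009 -0.0012]
```

>>> {"op": "arm_command", "data": {
  "motion": [
    {"x":0,"y":0,"z":0,"roll":0,"fingers":0.0},
    {"x":0,"y":0,"z":0,"roll":0,"fingers":0.4},
    {"x":0,"y":0,"z":0,"roll":0,"fingers":0.4},
    {"x":0,"y":0,"z":0,"roll":0,"fingers":0.4},
    {"x":-0.01,"y":0,"z":0.001,"roll":0,"fingers":0.4},
    {"x":-0.02,"y":0,"z":0.003,"roll":0,"fingers":0.4},
    {"x":-0.025,"y":0,"z":0.003,"roll":0,"fingers":0.4},
    {"x":-0.025,"y":0.01,"z":0.015,"roll":0,"fingers":0.4},
    {"x":0,"y":0.015,"z":0.015,"roll":0,"fingers":0.4},
    {"x":0,"y":0,"z":0,"roll":0,"fingers":0.4},
    {"x":0,"y":0,"z":0,"roll":0,"fingers":0.4}
  ]
}}

```text
clock: 34.2
eef_pos: [0.5882, -0.2547, 0.1336]
tool_rot: [-0.1, 0.654, 0.097, 0.744]
ft_force: [0.3, -0.0, 0.6]
grip_width: 0.0342
```

```bash
python3 - <<'E'
from h import *
rel([.6009,-.2465,.1331],105.8)
e=np.array([.9622,.2723])
c=snap('wrist','w18'); o,d=ray(c,316,247,True); print(o[:2]@e,o)
b=c['frame'][30:250,170:520,::-1]
cv2.imwrite('pics/w18d.png',cv2.resize(b,None,fx=2.2,fy=2.2,interpolation=cv2.INTER_CUBIC))
c=snap('scene','s18'); b=c['frame'][165:290,150:290,::-1]
cv2.imwrite('pics/s18c.png',cv2.resize(b,None,fx=4.5,fy=4.5,interpolation=cv2.INTER_CUBIC))
E
```

```text
pos [ 0.5882 -0.2547  0.1336] jawyaw 105.9 xaxis [ 0.127  0.014 -0.992] F [ 0.3 -0.   0.6] T [0.04 0.17 0.01] w 0.0342 t 34.2 q [-0.44  0.49  0.1   1.07  0.07 -0.72]
roll 0.0018 shift before roll [0.0022 0.0044 0.0143] after roll [0.0022 0.0045 0.0143]
0.40056941302726595 [ 0.49491055 -0.27775805  0.26371001]
```

View pics/w18d.png

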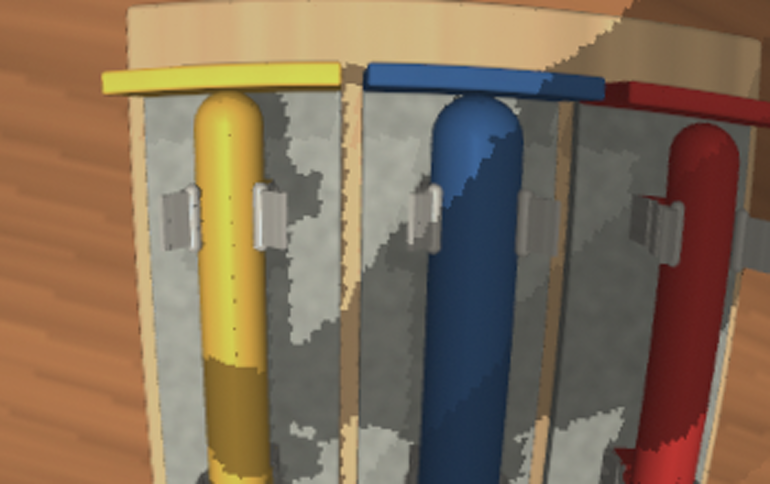

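View pics/s18c.png

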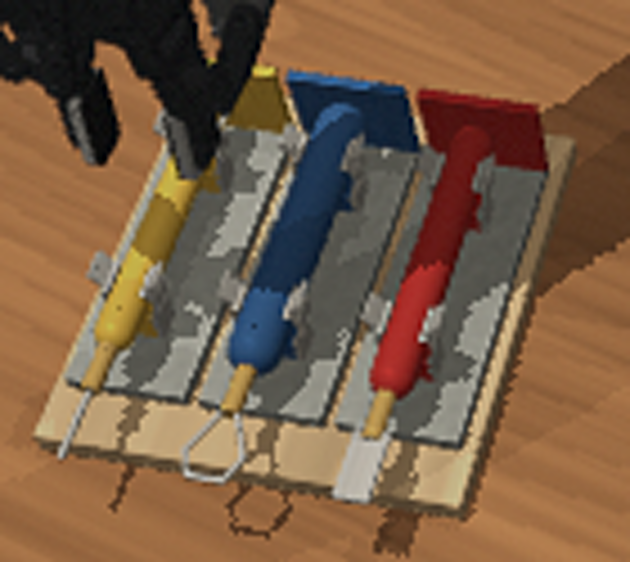

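View pics/s18.png

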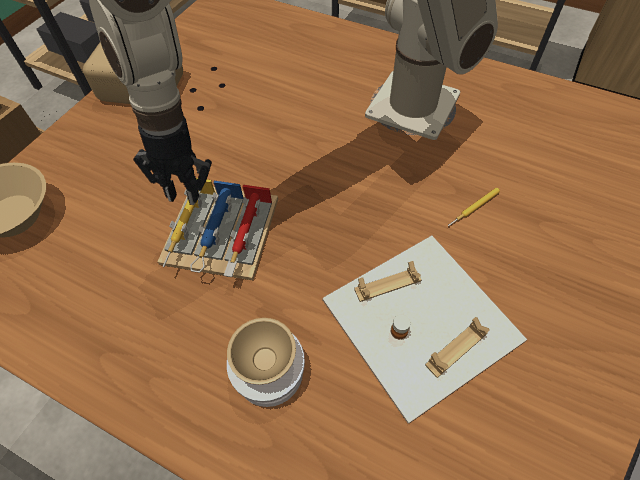

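```bash
python3 - <<'E'
from h import *
def m(t,lo,hi,roi,x2=None):
    f=load(t)['frame']; h=cv2.cvtColor(f,cv2.COLOR_RGB2HSV); k=cv2.inRange(h,lo,hi); x0,y0,x1,y1=roi; k=k[y0:y1,x0:x1]; ys,xs=np.where(k); return (xs.mean()+x0).round(2),(ys.mean()+y0).round(2),len(xs),xs.min()+x0,xs.max()+x0,ys.min()+y0,ys.max()+y0
for t in ('s8','s14','s18'): print(t,'blue lower half',m(t,(100,110,20),(125,255,255),(195,215,225,255)))
for t in ('s14','s18'): print(t,'yellow end',m(t,(20,150,60),(32,255,255),(165,215,190,250)))
for t in ('scene0','s18'): print(t,'red',m(t,(0,170,30),(6,255,255),(225,195,265,260)),'jar',m(t,(5,120,30),(20,255,150),(388,315,412,345)))
for a in ((200,315,310,410),(385,312,415,345),(220,255,245,280)):
    x0,y0,x1,y1=a; d=cv2.absdiff(load('scene0')['frame'],load('s18')['frame'])[y0:y1,x0:x1]; print('diff',a,d.max(),d.mean())
E
```

```text
s8 blue lower half (np.float64(210.73), np.float64(230.26), 367, np.int64(201), np.int64(222), np.int64(215), np.int64(247))
s14 blue lower half (np.float64(210.67), np.float64(230.27), 368, np.int64(201), np.int64(222), np.int64(215), np.int64(247))
s18 blue lower half (np.float64(210.7), np.float64(230.36), 364, np.int64(201), np.int64(222), np.int64(215), np.int64(247))
s14 yellow end (np.float64(179.58), np.float64(228.34), 233, np.int64(171), np.int64(189), np.int64(215), np.int64(241))
s18 yellow end (np.float64(179.63), np.float64(228.3), 237, np.int64(171), np.int64(189), np.int64(215), np.int64(242))
scene0 red (np.float64(246.26), np.float64(221.42), 585, np.int64(232), np.int64(264), np.int64(195), np.int64(253)) jar (np.float64(397.92), np.float64(333.73), 96, np.int64(391), np.int64(407), np.int64(326), np.int64(338))
s18 red (np.float64(246.41), np.float64(221.17), 594, np.int64(232), np.int64(264), np.int64(195), np.int64(252)) jar (np.float64(397.99), np.float64(333.8), 95, np.int64(391), np.int64(407), np.int64(326), np.int64(338))
diff (200, 315, 310, 410) 10 5.893078149920255
diff (385, 312, 415, 345) 9 6.793939393939394
diff (220, 255, 245, 280) 13 5.166933333333334
```

>>> {"op": "arm_command", "data": {
  "motion": [
    {"x":-0.02,"y":0,"z":0,"roll":0,"fingers":0.4},
    {"x":-0.03,"y":0,"z":0,"roll":0,"fingers":0.4},
    {"x":0,"y":0,"z":0,"roll":0,"fingers":0.4},
    {"x":0,"y":0,"z":0,"roll":0,"fingers":0.4}
  ]
}}

```text
clock: 34.63
eef_pos: [0.5761, -0.2565, 0.1783]
tool_rot: [-0.096, 0.658, 0.098, 0.74]
ft_force: [-0.0, 0.4, -1.3]
grip_width: 0.0344
```

```bash
python3 - <<'E'
from h import *
rel([.6,-.25,.2]); print(job_done())
E
```

```text
pos [ 0.5761 -0.2565  0.1783] jawyaw 105.7 xaxis [ 0.114  0.018 -0.993] F [-0.   0.4 -1.3] T [0.01 0.14 0.02] w 0.0344 t 34.63 q [-0.45  0.45  0.16  1.19  0.07 -0.72]
roll 0.0 shift before roll [-0.0187 -0.0005  0.0271] after roll [-0.0187 -0.0005  0.0271]
the job is handed in; nothing more can be done
None
```

I clipped the blue tool, then the yellow one, into its own bay and slid each against its end stop. I then handed the job in at 34.6 s with the gripper open and clear.

**Seating:** I pressed on both halves of each handle with about 16–22 N. The tops read 61.8 mm at both points on blue, and 58.9 and 58.8 mm on yellow; home would be 62 and 59 mm.

**End stops:** A last push of about 9 N moved each tool less than 1 mm and then no further. The final wrist view shows both butts at the stops. I made no height presses after that push. The last scene picture shows both handles unchanged to within 0.1 pixel.

**Other objects:** The red tool and the jar show no change beyond 0.3 pixel against the first picture, and the bowl's patch of the picture shows only a faint brightness change.

**What went less well:**
- The arm's wrist gradually tilted, to about 7 degrees by the end, so each handle went into its clips 2–3 degrees off level. The later presses levelled them.
- The downward force on the held yellow handle briefly reached 39 N, or about 43 N counting the sideways force too. That was the gripped tool pressing on the saddles, not the gripper body, and it stayed well under the 120 N wrist limit.
- While I was pushing blue to its stop, the gripper pulled up on it with about 6 N for a moment. Judging by the unchanged picture, it stayed seated.

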